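Put the tea things away: hang the infusers, pack the tins, shut the chest

TASK

Put the tea things away: hang every steel infuser that is out by its hook over the top bar of the drying rack, basket on the robot's side, lowering it on and letting go slowly so that it neither drops nor swings off; stand every tea tin that is out upright inside the wooden tea chest, then lower the lid fully closed without slamming it. Leave the kettle, the mugs, the sugar dispenser and the spoon dish alone.

Things in the scene. Friction and masses are not known exactly. Their poses are not given: they have to be found in the camera images.
- infuser_a: Steel tea infuser, 0.1 to 0.16 kg, mostly in its round basket (52 mm wide, 46 tall). Starts standing. 2 or 3 of 3 are out (absent: None). Origin: centre of underside, z up, +x to the hook. Flat stem at the back (12 wide; far face x = 29 mm, z 10 to 123), then a downturned hook at its top, then an upright cork grip on the hook: 10 thick in x, 24 wide in y, centred x = 39 mm, z 123 to 168.
- infuser_a_hook (a point): Middle of the underside of the hook's crown (39, 0, 120 mm in that infuser's frame, same axes), which rests on the rail when it hangs. The crown is a level strip 3 mm thick; inside, the hook is 20 mm wide in x (stem at -10, lip at +10 mm from here) and 22 mm deep; the lip is 3 mm thick.
- infuser_b: Another infuser, the same in every size and axis as infuser_a (None if absent).
- infuser_b_hook (a point): Middle of the underside of the hook's crown (39, 0, 120 mm in that infuser's frame, same axes), which rests on the rail when it hangs. The crown is a level strip 3 mm thick; inside, the hook is 20 mm wide in x (stem at -10, lip at +10 mm from here) and 22 mm deep; the lip is 3 mm thick.
- infuser_c: Another infuser, the same in every size and axis as infuser_a (None if absent).
- infuser_c_hook (a point): Middle of the underside of the hook's crown (39, 0, 120 mm in that infuser's frame, same axes), which rests on the rail when it hangs. The crown is a level strip 3 mm thick; inside, the hook is 20 mm wide in x (stem at -10, lip at +10 mm from here) and 22 mm deep; the lip is 3 mm thick.
- tin_green: Closed round tea tin, sage green with a brass band, 46 mm across and 48 mm tall, 0.08 to 0.17 kg, standing on the dresser. Two or three of the three tins are present (None if absent). Origin: centre of the underside, z up.
- tin_yellow: Closed round tea tin, mustard yellow with a brass band, 46 mm across and 48 mm tall, 0.08 to 0.17 kg, standing on the dresser. Two or three of the three tins are present (None if absent). Origin: centre of the underside, z up.
- tin_plum: Closed round tea tin, plum purple with a brass band, 46 mm across and 48 mm tall, 0.08 to 0.17 kg, standing on the dresser. Two or three of the three tins are present (None if absent). Origin: centre of the underside, z up.
- rack: Fixed drying rack: two level steel bars 10 mm thick, 320 mm long, one straight above the other between thin end posts (to 200 mm) on a drip plate 6 mm high, 100 deep. Upper bar (rail) top z = 190 mm; lower bar centre z = 100 mm stops a hung infuser's stem swinging in. Origin: on the dresser under the bars' middle; y along the bars, -x the robot's side, where baskets hang.
- rail_top (a point): Top of the rail at the middle of its length, 190 mm above the dresser; axes as the rack.
- chest: Fixed open wooden tea chest, outside 150 mm (x) by 260 mm (y) by 80 mm tall, walls and floor 6 mm thick, inside 138 by 248 mm. Origin: centre of the underside. Its hinged lid is on the +x side, away from the robot.
- lid (a joint): Lid angle, rad: 0 closed on the rim, pi/2 upright, 1.9 at most (leaning back, away from the robot). Starts at 1.6 to 1.75. Stiff hinge (0.18 N m friction): it stays where left and must be pushed all the way. Flat board, 150 mm hinge to free edge, 260 wide, 10 thick (on the outer side of the hinge plane); outer face plain; a 13 mm brass lip at the middle of the free edge.
- lid_hinge (a point): On the lid's hinge axis at the middle of its width, at the chest's +x rim, 80 mm above the dresser; at the level of the lid's inner face.
- lid_edge (a point): Middle of the free edge of the lid, half way through its thickness (150 mm from the hinge).
- kettle: Pale blue plastic kettle, 184 mm tall plus a small knob, 148 mm across, on the tray at the right side. Leave alone. Origin: centre of the underside.
- mug_tray: Cork-bottomed glass mug, 76 mm across, 85 mm tall, on the tray. Leave alone. Origin: centre of the underside.
- mug_table: Cork-bottomed glass mug of the same size, on the dresser beyond the tins. Leave alone. Origin: centre of the underside.
- dispenser: Stainless steel sugar dispenser with a press button, 68 mm across, 138 mm tall, standing beyond the rack. Leave alone. Origin: centre of the underside.
- dish: Blue ceramic dish with two steel teaspoons in it, 100 mm across, 30 mm tall with the spoons, standing past the tins, near the chest. Leave alone. Origin: centre of the underside.

How it is judged:
By the outcome, as a careful person would: the job done as asked, in the order asked, and still so for the second after the job is handed in, with the robot touching nothing.
Of infuser_a, infuser_b, infuser_c only 2 to 3 are there at a start; the rules pass over those that are not, and their reading is None.
Of tin_green, tin_yellow, tin_plum only 2 to 3 are there at a start; the rules pass over those that are not, and their reading is None.
At some moment in a run one of tin_green, tin_yellow, tin_plum may be knocked a few centimetres aside while the robot is not near it.
It also fails if it takes over 210 s, if anything falls off the work surface, if the arm or the gripper's body presses on something with over 40 N, if the wrist force passes 120 N, or if a joint passes its speed limit or range.

ROBOT

A 6-joint arm with a two-finger parallel gripper is mounted at the origin on the work surface. World frame = base frame: x ahead of the robot, y to its left, z up, the work surface at z = 0. Lengths are in m, angles in rad, forces in N, time in s.
With the tool pointing down it reaches from about 0.425 to 0.95 m from the base axis. Payload 3.5 kg.
Tool frame: the origin (TCP) lies midway between the tips of the shut fingers; the grasp point (between the pads) lies 19 mm behind it; z points along the fingers, y is the line along which they close (so a half turn about z gives the same grasp; the last joint's range is limited). The gripper opens to 85 mm and grips with 20 to 120 N. Pads are 22 mm wide; open, the fingers measure 114 mm over their backs; the gripper's body (76 mm by 85 mm) begins 54 mm behind the grasp point. The pads swing forward as they close: fully open they stand 13 mm farther back than shut.
Start: joints at [1.126, 0.286, 1.577, -0, 1.279, -0.15], TCP at [0.196, 0.646, 0.231] pointing down, gripper open.
Joint ranges: [-2.77, 2.77], [-0.9, 2.22], [0.21, 2.48], [-1.53, 4.67], [0.24, 2.81], [-2.84, 2.84]. Speed limits (rad/s): [2.79, 2.79, 3.14, 3.14, 3.14, 3.14].

INTERFACE

Orientations are given as a unit quaternion [x, y, z, w].
In Python, from plant import ctrl gives the robot as it stands.
- The arm moves only by the tool arm_command, never from a script. Its argument "steps" is one flat list of numbers, 5 for each row, row after row: the opening in per cent of the stroke, from 0 (shut) to 100 (fully open), then the shift along the tool's x, y, z each as a share of 25 mm, from -1 to 1, then the turn about the tool's z as a share of 0.1 rad, from -1 to 1. In form: [grip, tx, ty, tz, spin, grip, tx, ty, tz, spin, ...]. A call has 1 to 8 rows; each row shifts and turns the commanded pose from where the row before left it, along the tool's axes as they then stand; what a row does not reach is not made up. A row lasts 1/12 s, in which the tool goes at most 41.7 mm and 7.16 degrees, less where a joint would pass 70% of its speed; a pose out of reach is approached as far as the arm can. A call with a number of a shift or a turn outside -1 to 1 is refused whole. A call with a gripper value outside its range is refused whole. The fingers move at their own pace and stop on an object; "squeeze" is the grip in N (left out, the last holds). Time passes only in rows, so rows that do not move let the fingers close. It gives the time, the measured TCP pose, the force, the opening and the grip force at its end, in the units of the state.
- ctrl.get_state(): the state, without advancing time (a new reading comes with each control period).
- ctrl.read_camera(name): name is "side" or "top"; returns the picture (420x560x3 uint8, red, green, blue); there is no depth.
- ctrl.camera_model(name): a dict with "intrinsics" (3x3 intrinsics, pixels), "D" ([k1, k2, p1, p2, k3] as OpenCV has them; the pictures are not rectified), "rvec" (rotation vector, rad) and "tvec" (3), from world to camera coordinates, as OpenCV has them. Camera axes: x right, y down, z forward; pixel columns grow to the right and rows downward; lengths in m; the calibration is good to about 2 mm. A picture is of the moment at which its call begins. camera_model takes no time and is no camera call.
- ctrl.sign_off(): hands the job in; it is judged then, once.
The state is a dict: "time": time; "qpos": joint angles; "dq": joint speeds; "joint_efforts": joint torques, N m; "eef_pos": TCP position; "tcp_rot": TCP orientation; "contact_force": force on the tool from outside, world axes, zero at the start; "wrist_torque": the same for the moment, N m; "opening": opening from 0.0 (shut) to 1.0 (fully open); "finger_force": force on a finger pad.
Only numpy, scipy, OpenCV 4.12 (cv2) and the standard library are available. Lean on these libraries where they do the work, as an engineer would, in place of code of your own. Each camera call takes 0.05 s, during which the arm holds its last target. There are 200 camera calls.

## Working session

There is one attempt and no reset: what is moved stays moved. The work goes in short steps, Python scripts to look and compute and a tool call to move; the robot and the scene stay as the last step left them, time stands still between calls to the robot, and variables do not carry over. Pictures are saved under pics/ and viewed, at most 14 in all, crops included, and the job is handed in when it is done.

Besides the shell and the picture viewer there is one more tool, called after "Emit:" by a JSON object that holds its "method" and its "body", one argument or row to a line. arm_command: Moves the arm, as the interface text tells. Its arguments: {"type":"object","properties":{"steps":{"type":"array","items":{"type":"number"}},"squeeze":{"type":"number"}},"required":["steps"]}

```bash
ls; mkdir -p pics; cat > h.py <<'E'
import numpy as np, cv2
from plant import ctrl
from scipy.spatial.transform import Rotation as R
def snap(n,f):
    im=ctrl.read_camera(n); cv2.imwrite('pics/'+f,im[:,:,::-1]); return im
def cam(n):
    m=ctrl.camera_model(n); return np.array(m['intrinsics'],float),np.array(m['D'],float),np.array(m['rvec'],float),np.array(m['tvec'],float)
def ray(n,uv):
    K,D,r,t=cam(n); p=cv2.undistortPoints(np.array([[uv]],float),K,D)[0,0]
    M=cv2.Rodrigues(r)[0]; return -M.T@t.ravel(), M.T@np.array([p[0],p[1],1.])
def onz(n,uv,z):
    o,d=ray(n,uv); return o+d*(z-o[2])/d[2]
def proj(n,P):
    K,D,r,t=cam(n); return cv2.projectPoints(np.array(P,float).reshape(-1,3),r,t,K,D)[0].reshape(-1,2)
def tri(uv1,uv2):
    o1,d1=ray('side',uv1);o2,d2=ray('top',uv2)
    s=np.linalg.lstsq(np.c_[d1,-d2],o2-o1,rcond=None)[0]
    a,b=o1+s[0]*d1,o2+s[1]*d2; return (a+b)/2,np.linalg.norm(a-b)
E
python3 - <<'E'
from h import *
np.set_printoptions(precision=4,suppress=True)
for n in('side','top'):
    snap(n,n+'0.png'); o,d=ray(n,(280,210)); print(n,o,d)
s=ctrl.get_state(); print(s); print(R.from_quat(s['tcp_rot']).as_matrix())
E
```

```text
pics
side [ 0.1877 -0.7554  0.9681] [ 0.3188  0.5839 -0.7467]
top [ 0.5056 -0.0983  1.2001] [ 0.0686 -0.0247 -0.9974]
{'time': 0.1, 'qpos': array([ 1.126 ,  0.2871,  1.5781,  0.    ,  1.2786, -0.15  ]), 'dq': array([ 0.001 , -0.0024, -0.0013,  0.0016,  0.0015,  0.0001]), 'joint_efforts': array([  0.    , -40.7297, -29.3699,  -0.0002,   0.0034,  -0.    ]), 'eef_pos': array([0.1958, 0.6453, 0.23  ]), 'tcp_rot': array([ 0.1469,  0.9892, -0.0011, -0.0003]), 'contact_force': array([-0.1181, -0.2267,  0.5113]), 'wrist_torque': array([-0.0315,  0.0601,  0.0284]), 'finger_force': 0.0, 'opening': 0.9987838674453217}
[[-0.9569  0.2906 -0.001 ]
 [ 0.2906  0.9569 -0.002 ]
 [ 0.0003 -0.0022 -1.    ]]
```

View pics/side0.png

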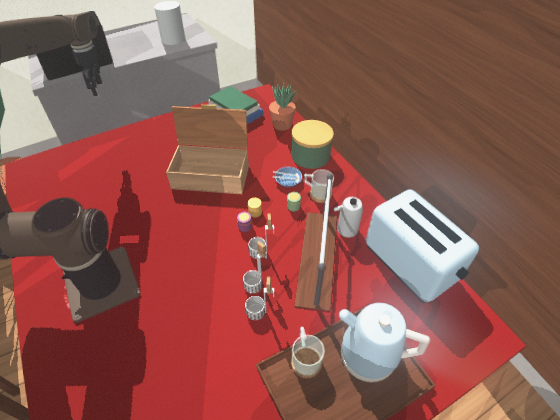

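View pics/top0.png

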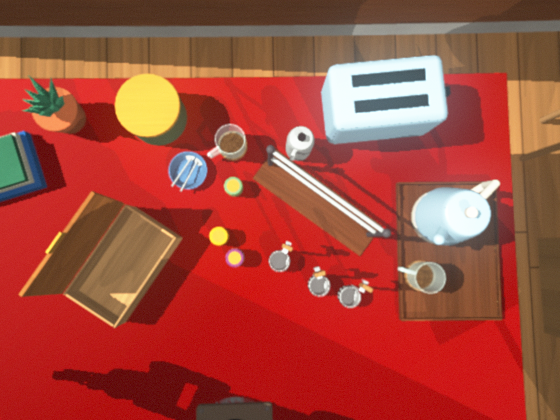

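The pictures show 3 infusers (top view at (280,260), (319,285), (350,296)), 3 tins (green (233,186), yellow (219,236), plum (235,258)), the rack with its rail from (270,152) to (386,233), and the chest with its lid leaning back. Next, a magnified montage to measure from.

```bash
python3 - <<'E'
from h import *
a=cv2.imread('pics/top0.png')[225:315,260:380]; b=cv2.imread('pics/side0.png')[205:325,230:340]
A=cv2.resize(a,(800,600),interpolation=cv2.INTER_CUBIC)
B=cv2.resize(b,(550,600),interpolation=cv2.INTER_CUBIC)
cv2.imwrite('pics/c1.png',A);cv2.imwrite('pics/c2.png',B)
E
```

```text
(no output)
```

View pics/c1.png

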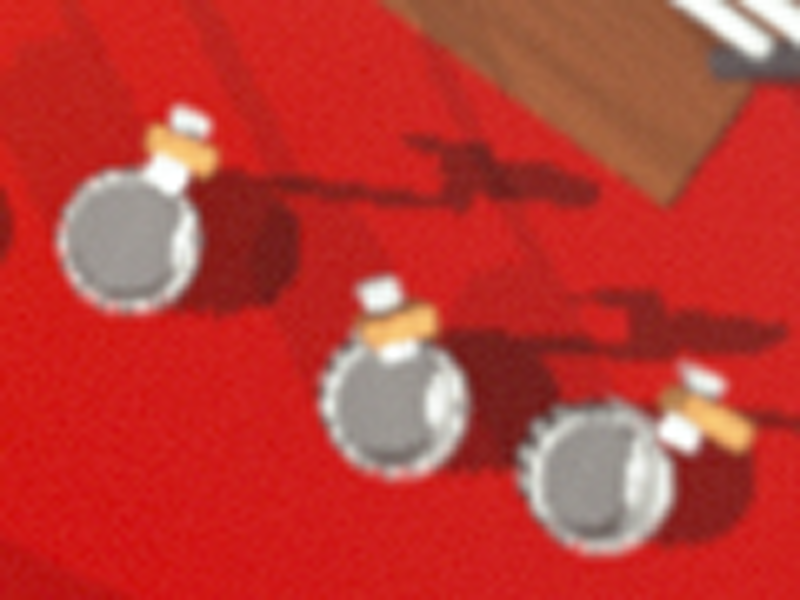

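View pics/c2.png

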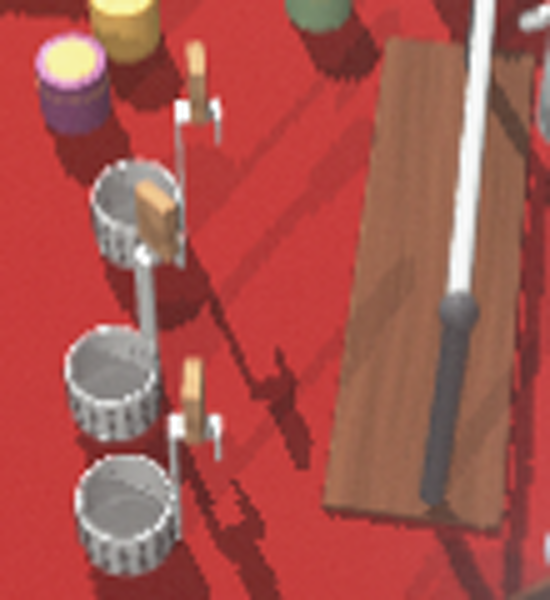

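The crops give the basket rim centres, cork grips and hook lip ends in both views. Converting these to world positions now.

```bash
cat >> h.py <<'E'
def tins(im,show=True):
    hsv=cv2.cvtColor(im,cv2.COLOR_RGB2HSV); out={}
    for k,lo,hi in(('green',(36,40,50),(80,255,255)),('yellow',(22,120,120),(34,255,255)),('plum',(135,40,50),(168,255,255))):
        m=cv2.inRange(hsv,np.array(lo),np.array(hi)); n,l,st,c=cv2.connectedComponentsWithStats(m)
        out[k]=[(tuple(np.round(c[i],1)),int(st[i,4]),tuple(int(v) for v in st[i,:4])) for i in range(1,n) if st[i,4]>15]
    return out
E
python3 - <<'E'
from h import *
np.set_printoptions(precision=4,suppress=True)
im=cv2.imread('pics/top0.png')[:,:,::-1].copy(); sd=cv2.imread('pics/side0.png')[:,:,::-1].copy()
for k,v in tins(im).items(): print(k,v)
T=lambda x,y:(260+x/6.667,225+y/6.667)
S=lambda x,y:(230+x/5,205+y/5)
for n,b,l,s,sc,sl in(('A',(130,240),(194,110),(165,190),None,None),('B',(395,405),(377,281),(398,357),None,None),('C',(599,478),(705,372),(680,447),None,None)):
    b=onz('top',T(*b),.046);l=onz('top',T(*l),.123);s=onz('top',T(*s),.123)
    f=lambda d:(np.round(np.hypot(*d[:2]),4),np.round(np.arctan2(d[1],d[0]),3))
    print(n,b,l,s,'b-l',f(l-b),'s-l',f(l-s),'b-s',f(s-b))
# white bars
hsv=cv2.cvtColor(im,cv2.COLOR_RGB2HSV); m=cv2.inRange(hsv,(0,0,190),(180,40,255)); m[:145]=0;m[240:]=0;m[:,:262]=0;m[:,392:]=0
n,l,st,c=cv2.connectedComponentsWithStats(m)
for i in range(1,n):
    if st[i,4]>60:
        p=np.argwhere(l==i)[:,::-1].astype(np.float32); r=cv2.minAreaRect(p); print('bar',r, cv2.boxPoints(r).round(1).tolist())
print('knobs z200',onz('top',(270,151.5),.2),onz('top',(386,233),.2))
print('side knob proj', proj('side',[onz('top',(270,151.5),.2),onz('top',(386,233),.2)]))
print('chest rim corners',[onz('top',q,.08) for q in((124,206),(182,238),(118,326),(66,295))])
for q in [((174,107),(93,193)),((248,114),(22,294))]: print('lidedge',tri(*q))
print([onz('top',q,z) for q,z in(((188,170),.02),((230,140),.085),((300,137),.138))])
E
```

```text
green [((np.float64(44.6), np.float64(100.4)), 753, (25, 78, 39, 38)), ((np.float64(10.6), np.float64(163.0)), 1106, (0, 135, 29, 54)), ((np.float64(146.2), np.float64(139.8)), 16, (142, 138, 9, 5)), ((np.float64(233.7), np.float64(186.3)), 91, (225, 177, 17, 18))]
yellow [((np.float64(146.6), np.float64(104.6)), 3040, (116, 74, 63, 62)), ((np.float64(232.6), np.float64(185.4)), 116, (227, 180, 12, 12)), ((np.float64(218.0), np.float64(235.6)), 247, (210, 227, 17, 18)), ((np.float64(52.7), np.float64(242.8)), 52, (46, 233, 15, 20)), ((np.float64(234.1), np.float64(257.5)), 106, (229, 252, 12, 12))]
plum [((np.float64(234.3), np.float64(257.1)), 89, (226, 249, 18, 18))]
A [ 0.4556 -0.1228  0.046 ] [ 0.5044 -0.1449  0.123 ] [ 0.4763 -0.134   0.123 ] b-l (np.float64(0.0536), np.float64(-0.425)) s-l (np.float64(0.0301), np.float64(-0.371)) b-s (np.float64(0.0235), np.float64(-0.495))
B [ 0.3913 -0.2219  0.046 ] [ 0.4426 -0.2085  0.123 ] [ 0.4157 -0.2152  0.123 ] b-l (np.float64(0.053), np.float64(0.256)) s-l (np.float64(0.0277), np.float64(0.245)) b-s (np.float64(0.0253), np.float64(0.26
[... 651 characters left out ...]
7451172) [[271.8999938964844, 160.60000610351562], [274.29998779296875, 157.1999969482422], [375.29998779296875, 230.1999969482422], [372.8999938964844, 233.60000610351562]]
knobs z200 [ 0.7053 -0.1036  0.2   ] [ 0.5188 -0.3562  0.2   ]
side knob proj [[328.3912 175.3407]
 [321.6163 264.708 ]]
chest rim corners [array([0.6   , 0.2556, 0.08  ]), array([0.5187, 0.1155, 0.08  ]), array([0.3111, 0.269 , 0.08  ]), array([0.3883, 0.3921, 0.08  ])]
lidedge (array([0.4936, 0.2501, 0.3285]), np.float64(0.2244353689181847))
lidedge (array([0.5089, 0.2771, 0.3093]), np.float64(0.24437830534842625))
[array([0.6959, 0.11  , 0.02  ]), array([ 0.7586, -0.0057,  0.085 ]), array([ 0.7511, -0.1757,  0.138 ])]
```

```bash
cat >> h.py <<'E'
def yaw():
    m=R.from_quat(ctrl.get_state()['tcp_rot']).as_matrix(); return np.arctan2(m[1,1],m[0,1])
def to(x,y,z,th,frm=None):
    s=ctrl.get_state(); p,t=(s['eef_pos'],yaw()) if frm is None else (np.array(frm[:3]),frm[3])
    d=np.array([x,y,z])-p; a=(th-t+np.pi)%(2*np.pi)-np.pi
    tx=-np.sin(th)*d[0]+np.cos(th)*d[1]; ty=np.cos(th)*d[0]+np.sin(th)*d[1]
    print('to',(x,y,z,th),'spin %.2f  then tx %.2f ty %.2f tz %.2f'%(-a*10,tx/.025,ty/.025,-d[2]/.025))
E
python3 - <<'E'
from h import *
np.set_printoptions(precision=4,suppress=True)
T=lambda x,y:(260+x/6.667,225+y/6.667)
S=lambda x,y:(230+x/5,205+y/5)
for n,s,t in(('A',(197,82),(182,150)),('B',(157,220),(398,325)),('C',(194,387),(708,418))):
    print(n,tri(S(*s),T(*t)))
A=[('A',(.4556,-.1228),(.5044,-.1449)),('B',(.3913,-.2219),(.4426,-.2085)),('C',(.3622,-.2984),(.4081,-.3239))]
for n,b,l in A:
    b=np.array(b);l=np.array(l);u=(l-b)/np.linalg.norm(l-b); print(n,'cork',b+u*.039,l-u*.013, 'sideproj', proj('side',np.r_[b+u*.039,.145]), 'measured',S(*dict(A=(197,82),B=(157,220),C=(194,387))[n]))
print('rail mid',onz('top',(327.7,191.2),.19), 'ends',onz('top',(273.5,152.2),.19),onz('top',(381.8,230.3),.19), 'side', onz('side',(330,180),.19),onz('side',(321.6,266.6),.2))
for q in [((248,114),(93,193)),((174,107),(22,294))]: print('lidedge',tri(*q))
for k,q in dict(g=(233.2,186),y=(218.3,235.6),p=(234.3,257.2)).items(): print(k,onz('top',q,.048))
print(onz('side',(245,219),.048),onz('side',(255,203),.048),onz('side',(294,198),.048))
c=onz('top',(124,206),.08)
to(.49,-.14,.26,-.42)
E
```

```text
A (array([ 0.4906, -0.1392,  0.1505]), np.float64(0.00023772543948239497))
B (array([ 0.4287, -0.2124,  0.1499]), np.float64(0.000516235388048724))
C (array([ 0.3959, -0.3166,  0.1601]), np.float64(0.00017856856077882807))
A cork [ 0.4911 -0.1389] [ 0.4926 -0.1395] sideproj [[269.5903 222.5259]] measured (269.4, 221.4)
B cork [ 0.429 -0.212] [ 0.43   -0.2118] sideproj [[261.6215 249.9256]] measured (261.4, 249.0)
C cork [ 0.3963 -0.3173] [ 0.3967 -0.3176] sideproj [[269.1782 285.7479]] measured (268.8, 282.4)
rail mid [ 0.6152 -0.2312  0.19  ] ends [ 0.7055 -0.1115  0.19  ] [ 0.5251 -0.3496  0.19  ] side [ 0.7051 -0.1141  0.19  ] [ 0.5158 -0.3607  0.2   ]
lidedge (array([0.6223, 0.2778, 0.2116]), np.float64(0.008869989194189996))
lidedge (array([0.4098, 0.4144, 0.2303]), np.float64(0.002267481303554497))
g [ 0.6484 -0.0089  0.048 ]
y [0.5231 0.0305 0.048 ]
p [ 0.4678 -0.009   0.048 ]
[ 0.4657 -0.0162  0.048 ] [0.5236 0.0303 0.048 ] [ 0.6467 -0.0115  0.048 ]
to (0.49, -0.14, 0.26, -0.42) spin 16.96  then tx -23.88 ty 23.55 tz -1.20
```

Emit:
{"method": "arm_command", "body": {
  "steps": [100, 0, 0, -0.35, 1, 100, 0, 0, -0.35, 1, 100, 0, 0, -0.35, 1, 100, 0, 0, -0.35, 1, 100, 0, 0, -0.35, 1, 100, 0, 0, -0.35, 1, 100, 0, 0, -0.35, 1, 100, 0, 0, -0.35, 1],
  "squeeze": 40
}}

```text
time: 0.77
eef_pos: [0.1959, 0.6456, 0.3009]
tcp_rot: [0.523, 0.853, -0.001, 0.0]
contact_force: [-0.6, 1.1, -0.2]
opening: 1.001
finger_force: 0.0
```

Emit:
{"method": "arm_command", "body": {
  "steps": [100, 0, 0, 0, 1, 100, 0, 0, 0, 1, 100, 0, 0, 0, 1, 100, 0, 0, 0, 1, 100, 0, 0, 0, 1, 100, 0, 0, 0, 1, 100, 0, 0, 0, 1, 100, 0, 0, 0, 1]
}}

```text
time: 1.43
eef_pos: [0.196, 0.6456, 0.3004]
tcp_rot: [0.813, 0.582, -0.001, 0.0]
contact_force: [0.5, -0.2, 0.2]
opening: 1.002
finger_force: 0.0
```

Emit:
{"method": "arm_command", "body": {
  "steps": [100, 0, 0, 0, 1, 100, -0.92, 0.93, 0, 0, 100, -0.92, 0.93, 0, 0, 100, -0.92, 0.93, 0, 0, 100, -0.92, 0.93, 0, 0, 100, -0.92, 0.93, 0, 0, 100, -0.92, 0.93, 0, 0, 100, -0.92, 0.93, 0, 0]
}}

```text
time: 2.1
eef_pos: [0.2782, 0.4305, 0.3007]
tcp_rot: [0.84, 0.543, -0.0, 0.0]
contact_force: [-0.3, 0.9, 0.1]
opening: 1.0
finger_force: 0.0
```

Emit:
{"method": "arm_command", "body": {
  "steps": [100, -0.92, 0.93, 0, 0, 100, -0.92, 0.93, 0, 0, 100, -0.92, 0.93, 0, 0, 100, -0.92, 0.93, 0, 0, 100, -0.92, 0.93, 0, 0, 100, -0.92, 0.88, 0, 0, 100, -0.92, 0.88, 0, 0, 100, -0.92, 0.88, 0, 0]
}}

```text
time: 2.77
eef_pos: [0.3685, 0.188, 0.3009]
tcp_rot: [0.84, 0.543, -0.0, -0.0]
contact_force: [0.5, -0.5, 0.1]
opening: 0.995
finger_force: 0.0
```

Emit:
{"method": "arm_command", "body": {
  "steps": [100, -0.92, 0.88, 0, 0, 100, -0.92, 0.88, 0, 0, 100, -0.92, 0.88, 0, 0, 100, -0.92, 0.88, 0, 0, 100, -0.92, 0.88, 0, 0, 100, -0.92, 0.88, 0, 0, 100, -0.92, 0.88, 0, 0, 100, -0.92, 0.88, 0, 0]
}}

```text
time: 3.43
eef_pos: [0.4533, -0.0522, 0.3009]
tcp_rot: [0.84, 0.542, -0.0, -0.0]
contact_force: [0.2, 1.5, 0.6]
opening: 0.999
finger_force: 0.0
```

```bash
python3 -c "
from h import *
to(.4915,-.139,.20,-.42)"
```

```text
to (0.4915, -0.139, 0.2, -0.42) spin -0.04  then tx -2.55 ty 2.81 tz 4.04
```

Emit:
{"method": "arm_command", "body": {
  "steps": [100, -0.85, 0.94, 0, 0, 100, -0.85, 0.94, 0, 0, 100, -0.85, 0.93, 0.8, 0, 100, 0, 0, 0.8, 0, 100, 0, 0, 0.8, 0, 100, 0, 0, 0.8, 0, 100, 0, 0, 0.8, 0, 100, 0, 0, 0.6, 0]
}}

```text
time: 4.1
eef_pos: [0.49, -0.1373, 0.1838]
tcp_rot: [0.84, 0.542, -0.001, -0.001]
contact_force: [-0.6, 0.0, -0.1]
opening: 0.996
finger_force: 0.0
```

Emit:
{"method": "arm_command", "body": {
  "steps": [100, 0, 0, 0.6, 0, 100, 0, 0, 0.6, 0, 100, 0, 0, 0.6, 0, 100, 0, 0, 0.6, 0, 100, 0, 0, 0, 0, 50, 0, 0, 0, 0, 30, 0, 0, 0, 0, 20, 0, 0, 0, 0]
}}

```text
time: 4.77
eef_pos: [0.4919, -0.138, 0.1276]
tcp_rot: [0.84, 0.543, 0.001, 0.001]
contact_force: [-0.3, -0.6, -1.2]
opening: 0.608
finger_force: 0.0
```

Emit:
{"method": "arm_command", "body": {
  "steps": [15, 0, 0, 0, 0, 10, 0, 0, 0, 0, 5, 0, 0, 0, 0, 0, 0, 0, 0, 0, 0, 0, 0, 0, 0, 0, 0, 0, 0, 0, 0, 0, 0, 0, 0, 0, 0, 0, 0, 0]
}}

```text
time: 5.43
eef_pos: [0.4916, -0.1378, 0.127]
tcp_rot: [0.84, 0.542, 0.0, 0.0]
contact_force: [0.2, 0.8, 4.8]
opening: 0.113
finger_force: 42.1
```

Emit:
{"method": "arm_command", "body": {
  "steps": [0, 0, 0, -0.2, 0, 0, 0, 0, -0.5, 0, 0, 0, 0, -0.7, 0, 0, 0, 0, -0.8, 0, 0, 0, 0, -0.8, 0, 0, 0, 0, -0.8, 0, 0, 0, 0, -0.8, 0, 0, 0, 0, -0.6, 0]
}}

```text
time: 6.1
eef_pos: [0.4909, -0.1375, 0.2571]
tcp_rot: [0.84, 0.543, -0.0, 0.0]
contact_force: [0.4, 0.1, -0.4]
opening: 0.107
finger_force: 41.3
```

Emit:
{"method": "arm_command", "body": {
  "steps": [0, 0, 0, 0, 0.3, 0, 0, 0, 0, 0.4, 0, 0, 0, 0, 0.4, 0, 0, 0, 0, 0.4, 0, 0, 0, 0, 0.4, 0, 0, 0, 0, 0.3, 0, 0, 0, 0, 0, 0, 0, 0, 0, 0]
}}

```text
time: 6.77
eef_pos: [0.4906, -0.1374, 0.2554]
tcp_rot: [0.894, 0.447, -0.001, -0.001]
contact_force: [-0.6, -0.3, -2.2]
opening: 0.113
finger_force: 41.2
```

```bash
python3 -c "
from h import *
im=snap('side','s1.png'); cv2.imwrite('pics/s1c.png',cv2.resize(im[140:290,220:360,::-1],(560,600),interpolation=2))
print(yaw(),ctrl.get_state()['eef_pos'])
to(.670,-.1605,.255,-.64)"
```

```text
-0.6432899337551115 [ 0.49071927 -0.13748265  0.25559036]
to (0.67, -0.1605, 0.255, -0.64) spin -0.03  then tx 3.54 ty 6.30 tz 0.02
```

View pics/s1c.png

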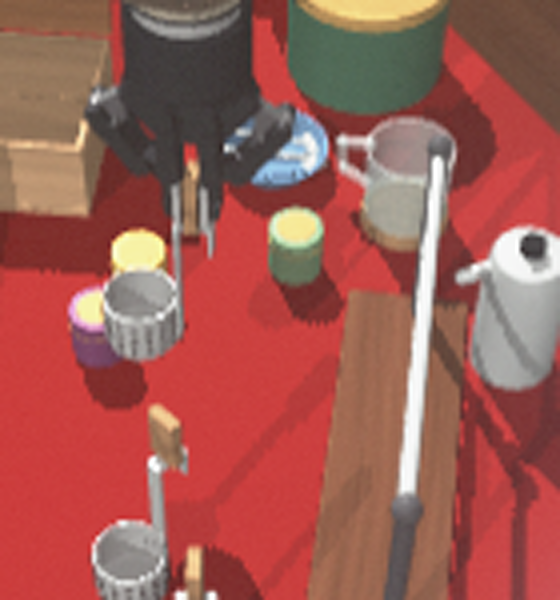

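Emit:
{"method": "arm_command", "body": {
  "steps": [0, 0.24, 0.4, 0, 0, 0, 0.45, 0.8, 0, 0, 0, 0.5, 0.9, 0, 0, 0, 0.5, 0.9, 0, 0, 0, 0.5, 0.9, 0, 0, 0, 0.5, 0.9, 0, 0, 0, 0.5, 0.9, 0, 0, 0, 0.35, 0.6, 0, 0]
}}

```text
time: 7.48
eef_pos: [0.6719, -0.1617, 0.2553]
tcp_rot: [0.894, 0.447, -0.0, -0.0]
contact_force: [-1.0, -0.4, -0.9]
opening: 0.113
finger_force: 41.3
```

Emit:
{"method": "arm_command", "body": {
  "steps": [0, 0, 0, 0, 0, 0, 0, 0, 0, 0, 0, 0, 0, 0.3, 0, 0, 0, 0, 0.4, 0, 0, 0, 0, 0.4, 0, 0, 0, 0, 0.2, 0, 0, 0, 0, 0, 0, 0, 0, 0, 0, 0]
}}

```text
time: 8.15
eef_pos: [0.6696, -0.1612, 0.2229]
tcp_rot: [0.895, 0.447, -0.001, -0.001]
contact_force: [-0.4, 0.0, -1.3]
opening: 0.116
finger_force: 41.2
```

```bash
python3 -c "
from h import *
to(.670,-.1605,.197,-.64)
A=snap('side','s2.png')[140:240,270:370,::-1];B=snap('top','t2.png')[110:260,250:400,::-1]
cv2.imwrite('pics/s2c.png',np.hstack([cv2.resize(A,(400,400),interpolation=2),cv2.resize(B,(400,400),interpolation=2)]))"
```

```text
to (0.67, -0.1605, 0.197, -0.64) spin -0.04  then tx 0.03 ty -0.00 tz 1.04
```

View pics/s2c.png

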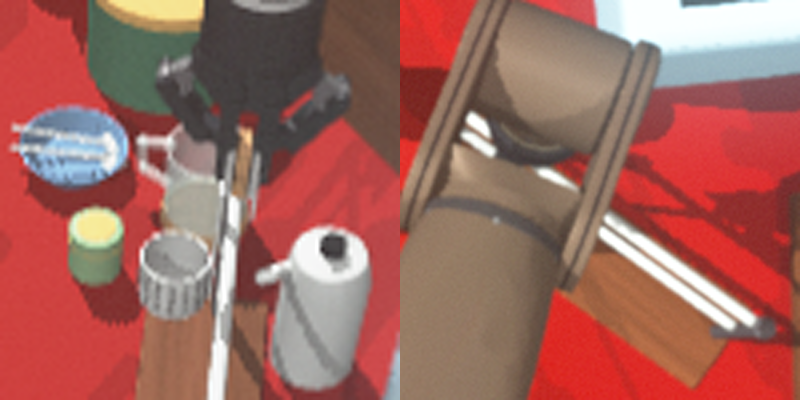

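The rail lies between the stem (side crop x≈220) and the lip (x≈255), so the hook is set to go over it. Lowering slowly.

Emit:
{"method": "arm_command", "body": {
  "steps": [0, 0, 0, 0.15, 0, 0, 0, 0, 0.15, 0, 0, 0, 0, 0.15, 0, 0, 0, 0, 0.15, 0, 0, 0, 0, 0.15, 0, 0, 0, 0, 0.12, 0, 0, 0, 0, 0.08, 0, 0, 0, 0, 0, 0]
}}

```text
time: 8.92
eef_pos: [0.6699, -0.1613, 0.1992]
tcp_rot: [0.895, 0.447, -0.0, -0.0]
contact_force: [-0.4, 0.1, -1.1]
opening: 0.111
finger_force: 41.2
```

Emit:
{"method": "arm_command", "body": {
  "steps": [0, 0, 0, 0.03, 0, 0, 0, 0, 0.03, 0, 0, 0, 0, 0.03, 0, 0, 0, 0, 0, 0, 0, 0, 0, 0, 0]
}}

```text
time: 9.33
eef_pos: [0.6702, -0.1614, 0.1979]
tcp_rot: [0.895, 0.447, 0.0, 0.0]
contact_force: [-0.8, -0.2, -1.2]
opening: 0.112
finger_force: 41.2
```

Emit:
{"method": "arm_command", "body": {
  "steps": [0, 0, 0, 0.03, 0, 0, 0, 0, 0.03, 0, 0, 0, 0, 0.03, 0, 0, 0, 0, 0, 0, 0, 0, 0, 0, 0]
}}

```text
time: 9.75
eef_pos: [0.6704, -0.1615, 0.1969]
tcp_rot: [0.895, 0.447, 0.0, 0.0]
contact_force: [-2.3, -0.3, 4.8]
opening: 0.111
finger_force: 42.2
```

Emit:
{"method": "arm_command", "body": {
  "steps": [0, 0, 0, 0.02, 0, 0, 0, 0, 0.02, 0, 0, 0, 0, 0, 0, 0, 0, 0, 0, 0]
}}

```text
time: 10.08
eef_pos: [0.6705, -0.1615, 0.1969]
tcp_rot: [0.894, 0.447, 0.0, 0.001]
contact_force: [-3.5, 1.0, 7.4]
opening: 0.115
finger_force: 42.6
```

Emit:
{"method": "arm_command", "body": {
  "steps": [9, 0, 0, 0, 0, 10, 0, 0, 0, 0, 10.5, 0, 0, 0, 0, 11, 0, 0, 0, 0, 11.5, 0, 0, 0, 0, 12, 0, 0, 0, 0, 12.5, 0, 0, 0, 0, 13, 0, 0, 0, 0],
  "squeeze": 20
}}

```text
time: 10.75
eef_pos: [0.67, -0.1613, 0.1939]
tcp_rot: [0.895, 0.447, -0.0, -0.0]
contact_force: [-0.5, 0.2, 0.8]
opening: 0.129
finger_force: 0.9
```

Emit:
{"method": "arm_command", "body": {
  "steps": [14, 0, 0, 0, 0, 15, 0, 0, 0, 0, 16, 0, 0, 0, 0, 18, 0, 0, 0, 0, 20, 0, 0, 0, 0, 22, 0, 0, 0, 0, 25, 0, 0, 0, 0, 28, 0, 0, 0, 0]
}}

```text
time: 11.42
eef_pos: [0.6702, -0.1614, 0.1946]
tcp_rot: [0.895, 0.447, 0.0, 0.0]
contact_force: [-0.5, 0.5, 0.0]
opening: 0.282
finger_force: 0.0
```

Emit:
{"method": "arm_command", "body": {
  "steps": [32, 0, 0, 0, 0, 38, 0, 0, 0, 0, 44, 0, 0, 0, 0, 50, 0, 0, 0, 0, 60, 0, 0, -0.3, 0, 70, 0, 0, -0.8, 0, 80, 0, 0, -1, 0, 100, 0, 0, -1, 0]
}}

```text
time: 12.08
eef_pos: [0.6699, -0.1613, 0.2727]
tcp_rot: [0.895, 0.447, -0.0, -0.001]
contact_force: [0.0, 0.0, 0.9]
opening: 0.923
finger_force: 0.0
```

```bash
python3 -c "
from h import *
A=snap('side','s3.png')[140:240,270:370,::-1];
cv2.imwrite('pics/s3c.png',cv2.resize(A,(400,400),interpolation=2))
p=(.429,-.212,.25,.255)
to(*p); s=ctrl.get_state(); print(s['eef_pos'],yaw())
to(.39,-.30,.25,-.47,p)"
```

```text
to (0.429, -0.212, 0.25, 0.255) spin -8.99  then tx 0.53 ty -9.92 tz 1.23
[ 0.67234482 -0.16223459  0.28073967] -0.6439087819462561
to (0.39, -0.3, 0.25, -0.47) spin 7.25  then tx -3.84 ty 0.20 tz -0.00
```

View pics/s3c.png

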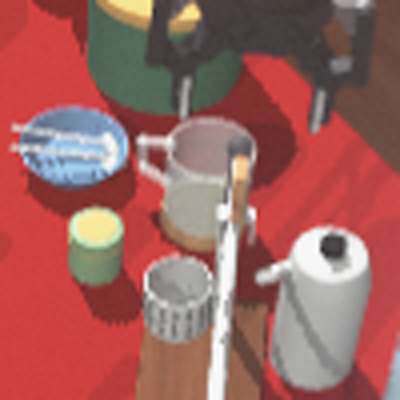

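Infuser A hangs on the rail with the basket on the robot's side. Now infuser B.

Emit:
{"method": "arm_command", "body": {
  "steps": [100, 0, 0, 0, -1, 100, 0, 0, 0, -1, 100, 0, 0, 0, -1, 100, 0, 0, 0, -1, 100, 0, 0, 0, -1, 100, 0, 0, 0, -1, 100, 0, 0, 0, -1, 100, 0, 0, 0, -1]
}}

```text
time: 12.8
eef_pos: [0.6703, -0.1615, 0.2726]
tcp_rot: [0.648, 0.762, 0.0, 0.0]
contact_force: [-0.5, -1.0, 0.7]
opening: 1.001
finger_force: 0.0
```

Emit:
{"method": "arm_command", "body": {
  "steps": [100, 0, 0, 0, -1, 100, 0, -1, 0, 0, 100, 0, -1, 0, 0, 100, 0, -1, 0, 0, 100, 0, -1, 0, 0, 100, 0, -1, 0, 0, 100, 0.2, -1, 0, 0, 100, 0.2, -1, 0, 0]
}}

```text
time: 13.47
eef_pos: [0.4973, -0.1963, 0.2725]
tcp_rot: [0.611, 0.792, -0.0, 0.0]
contact_force: [-0.2, 0.2, 0.6]
opening: 1.005
finger_force: 0.0
```

Emit:
{"method": "arm_command", "body": {
  "steps": [100, 0.13, -1, 0, 0, 100, 0, -1, 0, 0, 100, 0, -0.92, 0, 0, 100, 0, 0, 0.8, 0, 100, 0, 0, 0.8, 0, 100, 0, 0, 0.8, 0, 100, 0, 0, 0.5, 0, 100, 0, 0, 0, 0]
}}

```text
time: 14.13
eef_pos: [0.4253, -0.2103, 0.1967]
tcp_rot: [0.611, 0.792, 0.0, -0.003]
contact_force: [-1.0, 0.4, -0.4]
opening: 0.999
finger_force: 0.0
```

```bash
python3 -c "
from h import *
to(.429,-.212,.126,.255)"
```

```text
to (0.429, -0.212, 0.126, 0.255) spin 0.01  then tx -0.10 ty 0.12 tz 2.83
```

Emit:
{"method": "arm_command", "body": {
  "steps": [100, -0.1, 0.1, 0.5, 0, 100, 0, 0, 0.6, 0, 100, 0, 0, 0.6, 0, 100, 0, 0, 0.6, 0, 100, 0, 0, 0.5, 0, 100, 0, 0, 0.1, 0, 50, 0, 0, 0, 0, 30, 0, 0, 0, 0]
}}

```text
time: 14.8
eef_pos: [0.4307, -0.2137, 0.1284]
tcp_rot: [0.611, 0.792, -0.0, 0.001]
contact_force: [-0.4, 0.2, 0.5]
opening: 0.753
finger_force: 0.0
```

Emit:
{"method": "arm_command", "body": {
  "steps": [20, 0, 0, 0, 0, 15, 0, 0, 0, 0, 10, 0, 0, 0, 0, 5, 0, 0, 0, 0, 0, 0, 0, 0, 0, 0, 0, 0, 0, 0, 0, 0, 0, 0, 0, 0, 0, 0, 0, 0],
  "squeeze": 40
}}

```text
time: 15.47
eef_pos: [0.4304, -0.2135, 0.1277]
tcp_rot: [0.611, 0.792, -0.0, 0.001]
contact_force: [-0.6, 0.2, 4.2]
opening: 0.111
finger_force: 42.2
```

Emit:
{"method": "arm_command", "body": {
  "steps": [0, 0, 0, -0.2, 0, 0, 0, 0, -0.5, 0, 0, 0, 0, -0.7, 0, 0, 0, 0, -0.8, 0, 0, 0, 0, -0.8, 0, 0, 0, 0, -0.8, 0, 0, 0, 0, -0.8, 0, 0, 0, 0, -0.6, 0]
}}

```text
time: 16.13
eef_pos: [0.4299, -0.213, 0.2582]
tcp_rot: [0.611, 0.792, 0.0, 0.0]
contact_force: [0.6, 0.8, -1.3]
opening: 0.112
finger_force: 41.5
```

Emit:
{"method": "arm_command", "body": {
  "steps": [0, 0, 0, 0, 0.8, 0, 0, 0, 0, 1, 0, 0, 0, 0, 1.0, 0, 0, 0, 0, 1, 0, 0, 0, 0, 1, 0, 0, 0, 0, 1, 0, 0, 0, 0, 1, 0, 0, 0, 0, 1]
}}

```text
time: 16.8
eef_pos: [0.4295, -0.2127, 0.2561]
tcp_rot: [0.867, 0.498, -0.0, -0.001]
contact_force: [0.4, 0.3, -0.9]
opening: 0.117
finger_force: 41.5
```

Emit:
{"method": "arm_command", "body": {
  "steps": [0, 0, 0, 0, 0.8, 0, 0, 0, 0, 0.4, 0, 0, 0, 0, 0, 0, 0, 0, 0, 0, 0, 0, 0, 0, 0]
}}

```text
time: 17.22
eef_pos: [0.4298, -0.213, 0.2566]
tcp_rot: [0.894, 0.447, -0.0, -0.0]
contact_force: [-0.3, -0.3, -1.7]
opening: 0.112
finger_force: 41.5
```

```bash
python3 -c "
from h import *
print(ctrl.get_state()['eef_pos'],yaw())
to(.614+.0024,-.231-.0018,.255,-.64)
im=snap('top','t4.png');print([ (k,v[-1] if k!='yellow' else v) for k,v in tins(im).items()])"
```

```text
[ 0.42975215 -0.21298673  0.25663289] -0.6430499399979615
to (0.6164, -0.2328, 0.255, -0.64) spin -0.03  then tx 3.82 ty 6.46 tz 0.07
[('green', ((np.float64(233.6), np.float64(186.2)), 91, (225, 177, 17, 18))), ('yellow', [((np.float64(146.4), np.float64(104.3)), 3009, (116, 74, 62, 62)), ((np.float64(232.6), np.float64(185.4)), 116, (227, 180, 12, 12)), ((np.float64(218.0), np.float64(235.6)), 248, (210, 227, 17, 18)), ((np.float64(52.8), np.float64(242.7)), 54, (46, 233, 15, 20)), ((np.float64(237.2), np.float64(243.7)), 109, (232, 238, 12, 12))]), ('plum', ((np.float64(237.1), np.float64(243.6)), 98, (229, 235, 18, 18)))]
```

Meanwhile the plum tin was knocked aside (now near (237,244) in the top view); I'll re-measure it later. B goes to mid rail.

Emit:
{"method": "arm_command", "body": {
  "steps": [0, 0.24, 0.4, 0, 0, 0, 0.5, 0.8, 0, 0, 0, 0.54, 0.92, 0, 0, 0, 0.54, 0.92, 0, 0, 0, 0.54, 0.92, 0, 0, 0, 0.54, 0.92, 0, 0, 0, 0.54, 0.92, 0, 0, 0, 0.38, 0.66, 0, 0]
}}

```text
time: 17.93
eef_pos: [0.6183, -0.2338, 0.2564]
tcp_rot: [0.894, 0.447, 0.0, -0.0]
contact_force: [-0.8, 0.3, -0.5]
opening: 0.11
finger_force: 41.5
```

Emit:
{"method": "arm_command", "body": {
  "steps": [0, 0, 0, 0, 0, 0, 0, 0, 0, 0, 0, 0, 0, 0.3, 0, 0, 0, 0, 0.4, 0, 0, 0, 0, 0.4, 0, 0, 0, 0, 0.25, 0, 0, 0, 0, 0, 0, 0, 0, 0, 0, 0]
}}

```text
time: 18.6
eef_pos: [0.6157, -0.2336, 0.2222]
tcp_rot: [0.895, 0.447, -0.001, -0.001]
contact_force: [1.1, 0.2, -0.6]
opening: 0.109
finger_force: 41.5
```

Emit:
{"method": "arm_command", "body": {
  "steps": [0, 0, 0, 0.15, 0, 0, 0, 0, 0.15, 0, 0, 0, 0, 0.15, 0, 0, 0, 0, 0.15, 0, 0, 0, 0, 0.15, 0, 0, 0, 0, 0.12, 0, 0, 0, 0, 0.04, 0, 0, 0, 0, 0, 0]
}}

```text
time: 19.27
eef_pos: [0.6163, -0.2336, 0.1999]
tcp_rot: [0.895, 0.447, -0.0, -0.0]
contact_force: [-1.1, -0.5, -1.3]
opening: 0.11
finger_force: 41.5
```

Emit:
{"method": "arm_command", "body": {
  "steps": [0, 0, 0, 0.03, 0, 0, 0, 0, 0.03, 0, 0, 0, 0, 0, 0, 0, 0, 0, 0, 0]
}}

```text
time: 19.6
eef_pos: [0.6165, -0.2338, 0.1992]
tcp_rot: [0.895, 0.447, 0.0, 0.0]
contact_force: [-0.6, 0.3, -0.9]
opening: 0.116
finger_force: 41.5
```

Emit:
{"method": "arm_command", "body": {
  "steps": [0, 0, 0, 0.03, 0, 0, 0, 0, 0.03, 0, 0, 0, 0, 0.03, 0, 0, 0, 0, 0.02, 0, 0, 0, 0, 0, 0, 0, 0, 0, 0, 0]
}}

```text
time: 20.1
eef_pos: [0.6166, -0.2339, 0.1976]
tcp_rot: [0.895, 0.447, 0.0, 0.0]
contact_force: [-2.7, 0.6, 5.3]
opening: 0.111
finger_force: 42.5
```

Emit:
{"method": "arm_command", "body": {
  "steps": [9, 0, 0, 0, 0, 10, 0, 0, 0, 0, 10.5, 0, 0, 0, 0, 11, 0, 0, 0, 0, 11.5, 0, 0, 0, 0, 12, 0, 0, 0, 0, 12.5, 0, 0, 0, 0, 13, 0, 0, 0, 0],
  "squeeze": 20
}}

```text
time: 20.77
eef_pos: [0.6163, -0.2336, 0.1956]
tcp_rot: [0.895, 0.447, -0.0, -0.0]
contact_force: [-0.1, 0.8, 0.7]
opening: 0.133
finger_force: 0.2
```

Emit:
{"method": "arm_command", "body": {
  "steps": [14, 0, 0, 0, 0, 15, 0, 0, 0, 0, 16, 0, 0, 0, 0, 18, 0, 0, 0, 0, 20, 0, 0, 0, 0, 22, 0, 0, 0, 0, 25, 0, 0, 0, 0, 28, 0, 0, 0, 0]
}}

```text
time: 21.43
eef_pos: [0.6165, -0.2338, 0.1964]
tcp_rot: [0.895, 0.447, 0.0, 0.0]
contact_force: [-0.3, 0.4, -0.2]
opening: 0.278
finger_force: 0.0
```

Emit:
{"method": "arm_command", "body": {
  "steps": [32, 0, 0, 0, 0, 38, 0, 0, 0, 0, 44, 0, 0, 0, 0, 50, 0, 0, 0, 0, 60, 0, 0, -0.3, 0, 70, 0, 0, -0.8, 0, 80, 0, 0, -1, 0, 100, 0, 0, -1, 0]
}}

```text
time: 22.1
eef_pos: [0.6161, -0.2336, 0.2745]
tcp_rot: [0.895, 0.447, -0.0, -0.001]
contact_force: [0.1, 0.4, 0.3]
opening: 0.919
finger_force: 0.0
```

Emit:
{"method": "arm_command", "body": {
  "steps": [100, 0, 0, 0, -0.9, 100, 0, 0, 0, -0.8, 100, -0.95, -0.9, 0, 0, 100, -0.95, -0.9, 0, 0, 100, -0.95, -0.9, 0, 0, 100, -0.95, -0.9, 0, 0, 100, -0.95, -0.9, 0, 0, 100, -0.95, -0.9, 0, 0]
}}

```text
time: 22.77
eef_pos: [0.43, -0.2992, 0.2746]
tcp_rot: [0.853, 0.522, 0.0, 0.001]
contact_force: [-0.7, -0.8, -0.4]
opening: 0.999
finger_force: 0.0
```

Emit:
{"method": "arm_command", "body": {
  "steps": [100, -0.7, -0.5, 0, 0, 100, 0, 0, 0, 0, 100, 0, 0, 0, 0]
}}

```text
time: 23.02
eef_pos: [0.4118, -0.3094, 0.2748]
tcp_rot: [0.854, 0.52, 0.0, 0.001]
contact_force: [-0.4, -0.2, -1.1]
opening: 0.996
finger_force: 0.0
```

```bash
python3 -c "
from h import *
to(.3965,-.3172,.1265,-.47)
A=snap('side','s5.png')[140:320,220:370,::-1];B=snap('top','t5.png')[140:320,250:400,::-1]
cv2.imwrite('pics/s5c.png',np.hstack([cv2.resize(A,(400,480),interpolation=2),cv2.resize(B,(400,480),interpolation=2)]))"
```

```text
to (0.3965, -0.3172, 0.1265, -0.47) spin -0.06  then tx -0.56 ty -0.40 tz 5.93
```

View pics/s5c.png

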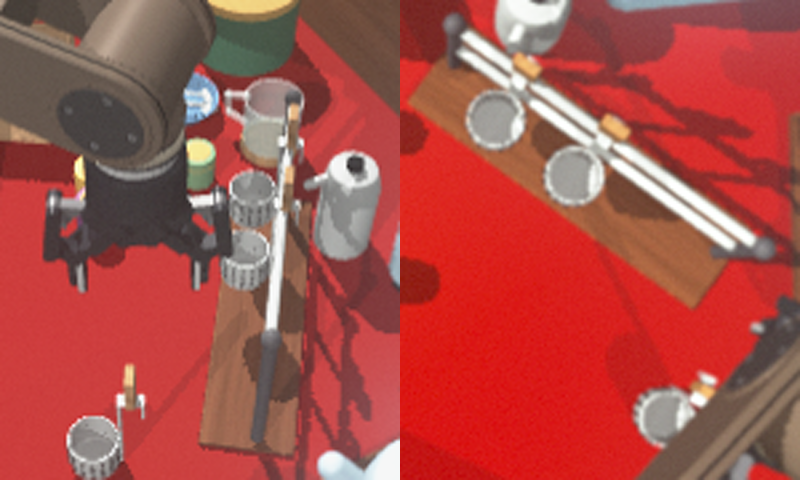

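A and B both hang properly. Now C.

Emit:
{"method": "arm_command", "body": {
  "steps": [100, -0.56, -0.4, 0, 0, 100, 0, 0, 0.7, 0, 100, 0, 0, 0.8, 0, 100, 0, 0, 0.8, 0, 100, 0, 0, 0.7, 0, 100, 0, 0, 0.6, 0, 100, 0, 0, 0.6, 0, 100, 0, 0, 0.6, 0]
}}

```text
time: 23.78
eef_pos: [0.3981, -0.3161, 0.1531]
tcp_rot: [0.853, 0.522, 0.0, -0.0]
contact_force: [0.5, -0.4, 0.0]
opening: 1.001
finger_force: 0.0
```

Emit:
{"method": "arm_command", "body": {
  "steps": [100, 0, 0, 0.6, 0, 100, 0, 0, 0.4, 0, 100, 0, 0, 0.1, 0, 60, 0, 0, 0, 0, 30, 0, 0, 0, 0, 20, 0, 0, 0, 0, 15, 0, 0, 0, 0, 10, 0, 0, 0, 0]
}}

```text
time: 24.45
eef_pos: [0.3973, -0.3171, 0.1272]
tcp_rot: [0.853, 0.521, 0.0, 0.001]
contact_force: [-0.3, -0.7, -0.6]
opening: 0.299
finger_force: 0.0
```

Emit:
{"method": "arm_command", "body": {
  "steps": [5, 0, 0, 0, 0, 0, 0, 0, 0, 0, 0, 0, 0, 0, 0, 0, 0, 0, 0, 0, 0, 0, 0, 0, 0],
  "squeeze": 40
}}

```text
time: 24.87
eef_pos: [0.397, -0.3168, 0.127]
tcp_rot: [0.853, 0.521, -0.0, -0.0]
contact_force: [-0.3, 0.9, 6.1]
opening: 0.117
finger_force: 43.7
```

Emit:
{"method": "arm_command", "body": {
  "steps": [0, 0, 0, -0.2, 0, 0, 0, 0, -0.5, 0, 0, 0, 0, -0.7, 0, 0, 0, 0, -0.8, 0, 0, 0, 0, -0.8, 0, 0, 0, 0, -0.8, 0, 0, 0, 0, -0.8, 0, 0, 0, 0, -0.6, 0]
}}

```text
time: 25.53
eef_pos: [0.3972, -0.317, 0.2577]
tcp_rot: [0.853, 0.521, 0.0, 0.001]
contact_force: [-0.4, 0.7, -0.7]
opening: 0.11
finger_force: 43.0
```

Emit:
{"method": "arm_command", "body": {
  "steps": [0, 0, 0, 0, 0.4, 0, 0, 0, 0, 0.5, 0, 0, 0, 0, 0.5, 0, 0, 0, 0, 0.3, 0, 0, 0, 0, 0, 0, 0, 0, 0, 0]
}}

```text
time: 26.03
eef_pos: [0.3968, -0.3166, 0.2558]
tcp_rot: [0.894, 0.447, -0.0, -0.0]
contact_force: [0.1, -0.7, -2.2]
opening: 0.11
finger_force: 42.9
```

```bash
python3 -c "
from h import *
print(ctrl.get_state()['eef_pos'],yaw())
to(.614-.0525+.0024,-.231-.0706-.0018,.255,-.64)"
```

```text
[ 0.39681948 -0.31663594  0.25576203] -0.6431662513505373
to (0.5639, -0.3034, 0.255, -0.64) spin -0.03  then tx 4.42 ty 5.04 tz 0.03
```

Emit:
{"method": "arm_command", "body": {
  "steps": [0, 0.25, 0.3, 0, 0, 0, 0.55, 0.6, 0, 0, 0, 0.65, 0.75, 0, 0, 0, 0.65, 0.75, 0, 0, 0, 0.65, 0.75, 0, 0, 0, 0.65, 0.75, 0, 0, 0, 0.6, 0.7, 0, 0, 0, 0.42, 0.44, 0, 0]
}}

```text
time: 26.7
eef_pos: [0.5666, -0.3034, 0.2557]
tcp_rot: [0.894, 0.448, 0.0, 0.0]
contact_force: [-0.2, 0.3, -2.3]
opening: 0.111
finger_force: 42.9
```

Emit:
{"method": "arm_command", "body": {
  "steps": [0, 0, 0, 0, 0, 0, 0, 0, 0, 0, 0, 0, 0, 0.3, 0, 0, 0, 0, 0.4, 0, 0, 0, 0, 0.4, 0, 0, 0, 0, 0.2, 0, 0, 0, 0, 0, 0, 0, 0, 0, 0, 0]
}}

```text
time: 27.37
eef_pos: [0.5634, -0.3039, 0.2229]
tcp_rot: [0.895, 0.447, -0.0, -0.001]
contact_force: [-0.2, 0.1, -1.2]
opening: 0.117
finger_force: 42.9
```

Emit:
{"method": "arm_command", "body": {
  "steps": [0, 0, 0, 0.15, 0, 0, 0, 0, 0.15, 0, 0, 0, 0, 0.15, 0, 0, 0, 0, 0.15, 0, 0, 0, 0, 0.15, 0, 0, 0, 0, 0.12, 0, 0, 0, 0, 0.08, 0, 0, 0, 0, 0.05, 0]
}}

```text
time: 28.03
eef_pos: [0.5639, -0.3039, 0.1983]
tcp_rot: [0.895, 0.447, -0.0, -0.0]
contact_force: [0.7, -0.5, -0.5]
opening: 0.111
finger_force: 43.0
```

Emit:
{"method": "arm_command", "body": {
  "steps": [0, 0, 0, 0.02, 0, 0, 0, 0, 0, 0, 0, 0, 0, 0, 0]
}}

```text
time: 28.28
eef_pos: [0.5641, -0.3041, 0.1986]
tcp_rot: [0.895, 0.447, 0.0, 0.0]
contact_force: [-0.4, 0.9, -1.0]
opening: 0.113
finger_force: 43.0
```

Emit:
{"method": "arm_command", "body": {
  "steps": [0, 0, 0, 0.03, 0, 0, 0, 0, 0.03, 0, 0, 0, 0, 0.02, 0, 0, 0, 0, 0.02, 0, 0, 0, 0, 0, 0, 0, 0, 0, 0, 0]
}}

```text
time: 28.78
eef_pos: [0.5642, -0.3041, 0.1969]
tcp_rot: [0.895, 0.447, 0.0, 0.0]
contact_force: [-1.0, 0.9, 4.1]
opening: 0.11
finger_force: 43.8
```

Emit:
{"method": "arm_command", "body": {
  "steps": [9, 0, 0, 0, 0, 10, 0, 0, 0, 0, 10.5, 0, 0, 0, 0, 11, 0, 0, 0, 0, 11.5, 0, 0, 0, 0, 12, 0, 0, 0, 0, 12.5, 0, 0, 0, 0, 13, 0, 0, 0, 0],
  "squeeze": 20
}}

```text
time: 29.45
eef_pos: [0.5639, -0.3039, 0.1949]
tcp_rot: [0.895, 0.447, -0.0, -0.0]
contact_force: [-0.6, 0.3, 0.0]
opening: 0.132
finger_force: 0.0
```

Emit:
{"method": "arm_command", "body": {
  "steps": [14, 0, 0, 0, 0, 15, 0, 0, 0, 0, 16, 0, 0, 0, 0, 18, 0, 0, 0, 0, 20, 0, 0, 0, 0, 22, 0, 0, 0, 0, 25, 0, 0, 0, 0, 28, 0, 0, 0, 0]
}}

```text
time: 30.12
eef_pos: [0.564, -0.304, 0.1959]
tcp_rot: [0.895, 0.447, 0.0, 0.0]
contact_force: [-0.3, 0.6, 0.2]
opening: 0.284
finger_force: 0.0
```

Emit:
{"method": "arm_command", "body": {
  "steps": [32, 0, 0, 0, 0, 38, 0, 0, 0, 0, 44, 0, 0, 0, 0, 50, 0, 0, 0, 0, 60, 0, 0, -0.3, 0, 70, 0, 0, -0.8, 0, 80, 0, 0, -1, 0, 100, 0, 0, -1, 0]
}}

```text
time: 30.78
eef_pos: [0.5637, -0.3038, 0.274]
tcp_rot: [0.895, 0.447, -0.0, -0.001]
contact_force: [-0.1, -0.4, 0.1]
opening: 0.917
finger_force: 0.0
```

Emit:
{"method": "arm_command", "body": {
  "steps": [100, 0, -0.8, 0, 0, 100, 0, -0.8, 0, 0, 100, 0, -0.8, 0, 0, 100, 0, -0.8, 0, 0, 100, 0, -0.8, 0, 0, 100, 0, 0, 0, 0, 100, 0, 0, 0, 0, 100, 0, 0, 0, 0]
}}

```text
time: 31.45
eef_pos: [0.4846, -0.2445, 0.2741]
tcp_rot: [0.895, 0.447, 0.0, 0.001]
contact_force: [0.2, 0.5, 0.2]
opening: 0.997
finger_force: 0.0
```

```bash
python3 -c "
from h import *
np.set_printoptions(precision=4,suppress=True)
s=snap('side','s6.png');im=snap('top','t6.png')
A=s[140:320,200:350,::-1];B=im[130:310,190:400,::-1]
cv2.imwrite('pics/s6c.png',np.hstack([cv2.resize(A,(333,400),interpolation=2),cv2.resize(B,(467,400),interpolation=2)]))
for k,v in tins(im).items(): print(k,[(q[0],q[1],onz('top',q[0],.048)) for q in v if 195<q[0][0]<270])
print(ctrl.get_state()['eef_pos'],yaw(),ctrl.get_state()['qpos'])"
```

```text
green [((np.float64(233.6), np.float64(186.2)), 91, array([ 0.6479, -0.01  ,  0.048 ]))]
yellow [((np.float64(232.7), np.float64(185.3)), 111, array([ 0.6503, -0.0077,  0.048 ])), ((np.float64(218.1), np.float64(235.6)), 254, array([0.5231, 0.031 , 0.048 ])), ((np.float64(237.3), np.float64(243.6)), 113, array([ 0.5019, -0.0171,  0.048 ]))]
plum [((np.float64(237.1), np.float64(243.6)), 97, array([ 0.5019, -0.0166,  0.048 ]))]
[ 0.4847 -0.2446  0.2737] -0.6441964727720461 [-0.6542 -0.0379  1.8558  0.      1.3229 -0.0101]
```

View pics/s6c.png

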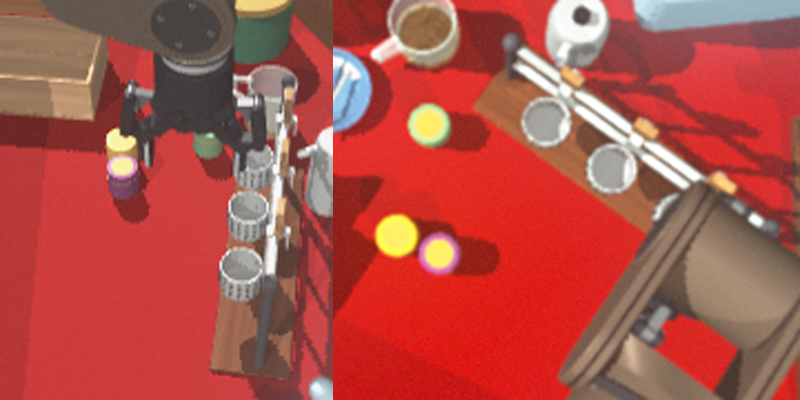

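All three infusers hang. Now the chest geometry in detail.

```bash
python3 -c "
from h import *
B=cv2.imread('pics/top0.png')[180:340,10:200];A=cv2.imread('pics/side0.png')[100:200,160:260]
cv2.imwrite('pics/ch.png',cv2.resize(B,(712,600),interpolation=2))"
```

```text
(no output)
```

View pics/ch.png

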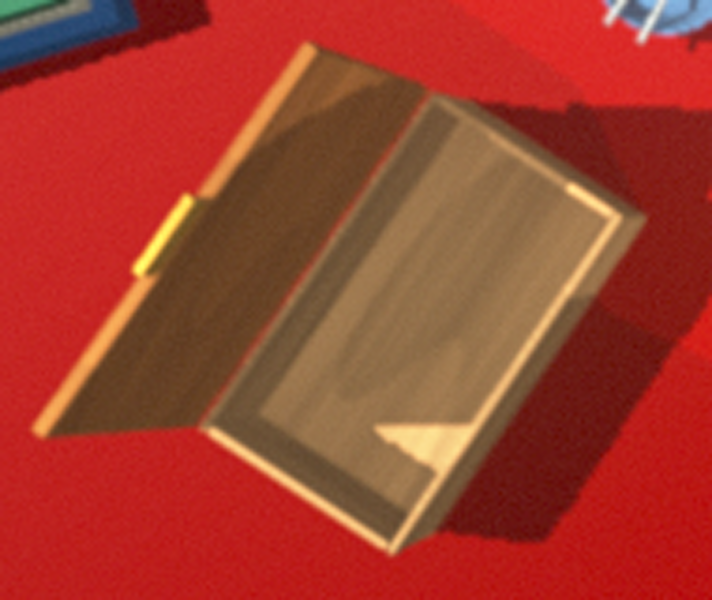

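```bash
python3 - <<'E'
from h import *
np.set_printoptions(precision=4,suppress=True)
T=lambda p:(10+p[0]/3.7474,180+p[1]/3.75)
P=[onz('top',T(p),.08) for p in((430,95),(622,215),(392,550),(207,427))]
H1,F1,F2,H2=P; print(P)
f=lambda d:(np.hypot(*d[:2]).round(4),np.arctan2(d[1],d[0]).round(3))
print('H',f(H2-H1),'F',f(F2-F1),'x',f(H1-F1),f(H2-F2))
c=sum(P)/4; print('c',c)
th=np.mean([f(H2-H1)[1],f(F2-F1)[1]])-np.pi/2; print('th',th)
X=np.array([np.cos(th),np.sin(th),0]);Y=np.array([-X[1],X[0],0]); hinge=c+.075*X
# lid edge mid: top pixel of edge strip centre -> angle
uv=T((176,240)); o,d=ray('top',uv)
for a in np.arange(1.5,1.9,.05):
    # edge point half thickness 5mm outer
    e=hinge+.15*(np.cos(a)*-X+np.array([0,0,np.sin(a)]))+.005*(np.sin(a)*X+np.array([0,0,np.cos(a)])); print(round(a,2),e,proj('top',e),uv)
for yy in(-75,0,75): print('slot',yy,c+yy/1000*Y-.01*X)
E
```

```text
[array([0.6016, 0.2538, 0.08  ]), array([0.5206, 0.1301, 0.08  ]), array([0.3098, 0.277 , 0.08  ]), array([0.391 , 0.3939, 0.08  ])]
H (np.float64(0.2529), np.float64(2.554)) F (np.float64(0.2569), np.float64(2.533)) x (np.float64(0.1479), np.float64(0.991)) (np.float64(0.1423), np.float64(0.964))
c [0.4558 0.2637 0.08  ]
th 0.9727036732051033
1.5 [0.4948 0.321  0.23  ] [[ 69.1685 251.079 ]] (56.965896354806, 244.0)
1.55 [0.4991 0.3272 0.2301] [[ 66.1334 249.1279]] (56.965896354806, 244.0)
1.6 [0.5033 0.3334 0.2298] [[ 63.1802 247.1752]] (56.965896354806, 244.0)
1.65 [0.5075 0.3396 0.2291] [[ 60.3197 245.2281]] (56.965896354806, 244.0)
1.7 [0.5117 0.3458 0.2281] [[ 57.5623 243.2936]] (56.965896354806, 244.0)
1.75 [0.5158 0.3518 0.2267] [[ 54.9178 241.3789]] (56.965896354806, 244.0)
1.8 [0.5199 0.3579 0.2249] [[ 52.3955 239.4908]] (56.965896354806, 244.0)
1.85 [0.524  0.3638 0.2228] [[ 50.004  237.6361]] (56.965896354806, 244.0)
slot -75 [0.5121 0.2132 0.08  ]
slot 0 [0.4501 0.2554 0.08  ]
slot 75 [0.3882 0.2977 0.08  ]
```

```bash
python3 - <<'E'
from h import *
a=(.502,-.017,.15,-.41); to(*a)
b=(.388,.298,.15,.975); to(*b,a)
c=(.523,.031,.15,-.41); to(*c,b)
d=(.450,.255,.15,.975); to(*d,c)
e=(.649,-.009,.15,.975); to(*e,d)
to(.512,.213,.15,.975,e)
E
```

```text
to (0.502, -0.017, 0.15, -0.41) spin -2.34  then tx 8.62 ty -3.00 tz 4.95
to (0.388, 0.298, 0.15, 0.975) spin -13.85  then tx 10.85 ty 7.87 tz -0.00
to (0.523, 0.031, 0.15, -0.41) spin 13.85  then tx -7.64 ty 9.21 tz -0.00
to (0.45, 0.255, 0.15, 0.975) spin -13.85  then tx 7.44 ty 5.78 tz -0.00
to (0.649, -0.009, 0.15, 0.975) spin -0.00  then tx -12.51 ty -4.27 tz -0.00
to (0.512, 0.213, 0.15, 0.975) spin -0.00  then tx 9.52 ty 4.27 tz -0.00
```

Emit:
{"method": "arm_command", "body": {
  "steps": [100, 0, 0, 0, -0.8, 100, 0, 0, 0, -0.8, 100, 0, 0, 0, -0.74, 100, 0.86, -0.3, 0, 0, 100, 0.86, -0.3, 0, 0, 100, 0.86, -0.3, 0, 0, 100, 0.86, -0.3, 0, 0, 100, 0.86, -0.3, 0, 0],
  "squeeze": 35
}}

```text
time: 32.22
eef_pos: [0.4931, -0.1299, 0.2733]
tcp_rot: [0.836, 0.548, -0.0, -0.0]
contact_force: [0.1, -0.4, 0.8]
opening: 1.001
finger_force: 0.0
```

Emit:
{"method": "arm_command", "body": {
  "steps": [100, 0.86, -0.3, 0.5, 0, 75, 0.86, -0.3, 0.9, 0, 75, 0.86, -0.3, 0.9, 0, 75, 0.86, -0.3, 0.9, 0, 75, 0.86, -0.3, 0.9, 0, 75, 0, 0, 0.85, 0, 75, 0, 0, 0, 0, 75, 0, 0, 0, 0]
}}

```text
time: 32.88
eef_pos: [0.5007, -0.0168, 0.1486]
tcp_rot: [0.836, 0.549, -0.001, -0.001]
contact_force: [1.2, 0.2, 0.5]
opening: 0.754
finger_force: 0.0
```

```bash
python3 - <<'E'
from h import *
to(.502,-.017,.016,-.41)
im=snap('top','t7.png')
for k,v in tins(im).items(): print(k,[(q[0],q[1],onz('top',q[0],.048).round(4)) for q in v if 195<q[0][0]<270])
E
```

```text
to (0.502, -0.017, 0.016, -0.41) spin 0.00  then tx 0.01 ty 0.05 tz 5.30
green [((np.float64(233.6), np.float64(186.1)), 92, array([ 0.6482, -0.01  ,  0.048 ]))]
yellow [((np.float64(232.6), np.float64(185.3)), 114, array([ 0.6503, -0.0075,  0.048 ]))]
plum []
```

Emit:
{"method": "arm_command", "body": {
  "steps": [75, 0, 0, 0.6, 0, 75, 0, 0, 0.8, 0, 75, 0, 0, 0.8, 0, 75, 0, 0, 0.8, 0, 75, 0, 0, 0.8, 0, 75, 0, 0, 0.7, 0, 75, 0, 0, 0.5, 0, 75, 0, 0, 0.3, 0]
}}

```text
time: 33.6
eef_pos: [0.5022, -0.018, 0.0175]
tcp_rot: [0.837, 0.548, 0.0, 0.001]
contact_force: [-0.0, 0.0, -0.0]
opening: 0.75
finger_force: 0.0
```

Emit:
{"method": "arm_command", "body": {
  "steps": [75, 0, 0, 0, 0, 65, 0, 0, 0, 0, 58, 0, 0, 0, 0, 52, 0, 0, 0, 0, 45, 0, 0, 0, 0, 40, 0, 0, 0, 0, 40, 0, 0, 0, 0, 40, 0, 0, 0, 0]
}}

```text
time: 34.27
eef_pos: [0.5023, -0.0173, 0.0188]
tcp_rot: [0.836, 0.548, 0.001, 0.001]
contact_force: [-1.7, -1.7, 5.5]
opening: 0.526
finger_force: 35.1
```

Emit:
{"method": "arm_command", "body": {
  "steps": [40, 0, 0, -0.3, 0, 40, 0, 0, -0.7, 0, 40, 0, 0, -0.9, 0, 40, 0, 0, -0.9, 0, 40, 0, 0, -0.9, 0, 40, 0, 0, -0.9, 0, 40, 0, 0, -0.7, 0, 40, 0, 0, -0.3, 0]
}}

```text
time: 34.93
eef_pos: [0.5024, -0.017, 0.1604]
tcp_rot: [0.836, 0.548, 0.002, 0.002]
contact_force: [0.5, 0.1, -1.0]
opening: 0.525
finger_force: 36.1
```

Emit:
{"method": "arm_command", "body": {
  "steps": [40, 0, 0, 0, -0.95, 40, 0, 0, 0, -1, 40, 0, 0, 0, -1, 40, 0, 0, 0, -1, 40, 0, 0, 0, -1, 40, 0, 0, 0, -1, 40, 0, 0, 0, -1, 40, 0, 0, 0, -1]
}}

```text
time: 35.6
eef_pos: [0.5002, -0.0166, 0.1561]
tcp_rot: [0.557, 0.831, -0.0, -0.001]
contact_force: [0.2, 0.4, -1.6]
opening: 0.528
finger_force: 36.1
```

Emit:
{"method": "arm_command", "body": {
  "steps": [40, 0, 0, 0, -1, 40, 0, 0, 0, -1, 40, 0, 0, 0, -1, 40, 0, 0, 0, -1, 40, 0, 0, 0, -1, 40, 0, 0, 0, -0.9, 40, 0.4, 0.3, 0, 0, 40, 0.8, 0.6, 0, 0]
}}

```text
time: 36.27
eef_pos: [0.4887, 0.018, 0.1566]
tcp_rot: [0.296, 0.955, -0.0, -0.0]
contact_force: [-0.4, 0.3, -1.0]
opening: 0.529
finger_force: 36.0
```

Emit:
{"method": "arm_command", "body": {
  "steps": [40, 0.85, 0.6, 0, 0, 40, 0.85, 0.6, 0, 0, 40, 0.85, 0.6, 0, 0, 40, 0.85, 0.6, 0, 0, 40, 0.85, 0.6, 0, 0, 40, 0.85, 0.6, 0, 0, 40, 0.85, 0.6, 0, 0, 40, 0.85, 0.6, 0, 0]
}}

```text
time: 36.93
eef_pos: [0.4136, 0.2149, 0.1565]
tcp_rot: [0.295, 0.956, -0.0, -0.001]
contact_force: [0.5, -0.2, -1.4]
opening: 0.526
finger_force: 36.0
```

Emit:
{"method": "arm_command", "body": {
  "steps": [40, 0.85, 0.65, 0, 0, 40, 0.85, 0.65, 0, 0, 40, 0.75, 0.6, 0, 0, 40, 0.4, 0.27, 0, 0, 40, 0, 0, 0, 0, 40, 0, 0, 0, 0]
}}

```text
time: 37.43
eef_pos: [0.3857, 0.2986, 0.1565]
tcp_rot: [0.293, 0.956, -0.001, -0.0]
contact_force: [0.4, -0.7, -1.2]
opening: 0.526
finger_force: 36.1
```

```bash
python3 - <<'E'
from h import *
to(.388,.298,.0255,.975)
s=snap('side','s8.png')
cv2.imwrite('pics/s8c.png',cv2.resize(s[90:240,140:290,::-1],(600,600),interpolation=2))
im=snap('top','t8.png')
for k,v in tins(im).items(): print(k,[(q[0],q[1],onz('top',q[0],.048).round(4)) for q in v if 195<q[0][0]<270])
E
```

```text
to (0.388, 0.298, 0.0255, 0.975) spin 0.01  then tx -0.09 ty 0.03 tz 5.24
green [((np.float64(233.7), np.float64(186.1)), 92, array([ 0.6482, -0.0102,  0.048 ]))]
yellow [((np.float64(232.5), np.float64(185.4)), 117, array([ 0.65  , -0.0072,  0.048 ])), ((np.float64(218.0), np.float64(235.6)), 248, array([0.5231, 0.0312, 0.048 ]))]
plum []
```

View pics/s8c.png

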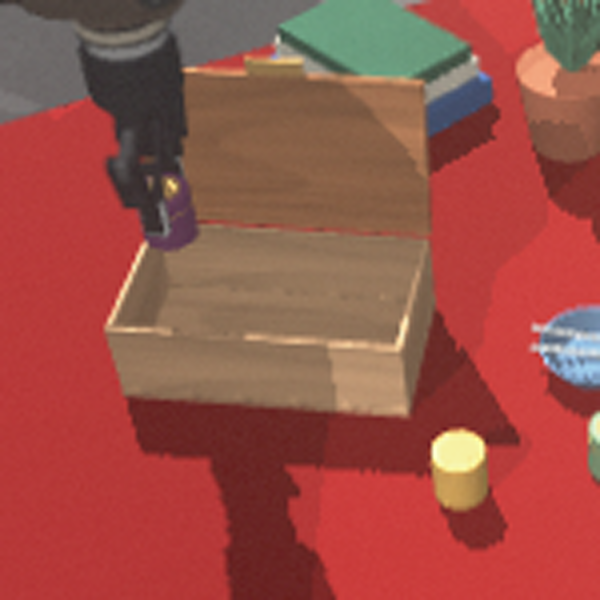

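The plum tin is held upright above the left end of the chest, clear of the lid. Lowering it.

Emit:
{"method": "arm_command", "body": {
  "steps": [40, -0.09, 0, 0.5, 0, 40, 0, 0, 0.8, 0, 40, 0, 0, 0.8, 0, 40, 0, 0, 0.8, 0, 40, 0, 0, 0.8, 0, 40, 0, 0, 0.7, 0, 40, 0, 0, 0.4, 0, 40, 0, 0, 0.25, 0]
}}

```text
time: 38.2
eef_pos: [0.3882, 0.2958, 0.0294]
tcp_rot: [0.294, 0.956, -0.001, -0.001]
contact_force: [-0.1, -0.3, -1.2]
opening: 0.522
finger_force: 36.1
```

Emit:
{"method": "arm_command", "body": {
  "steps": [40, 0, 0, 0.08, 0, 40, 0, 0, 0.08, 0, 40, 0, 0, 0.05, 0, 40, 0, 0, 0, 0]
}}

```text
time: 38.53
eef_pos: [0.3894, 0.2972, 0.0263]
tcp_rot: [0.294, 0.956, 0.001, 0.001]
contact_force: [-0.4, -1.0, -1.5]
opening: 0.525
finger_force: 36.1
```

Emit:
{"method": "arm_command", "body": {
  "steps": [40, 0, 0, 0.05, 0, 40, 0, 0, 0.05, 0, 40, 0, 0, 0, 0, 40, 0, 0, 0, 0]
}}

```text
time: 38.87
eef_pos: [0.3895, 0.2973, 0.0248]
tcp_rot: [0.293, 0.956, 0.0, 0.0]
contact_force: [-2.1, -1.5, 6.6]
opening: 0.528
finger_force: 37.0
```

Emit:
{"method": "arm_command", "body": {
  "steps": [50, 0, 0, 0, 0, 53, 0, 0, 0, 0, 55, 0, 0, 0, 0, 58, 0, 0, 0, 0, 62, 0, 0, 0, 0, 66, 0, 0, 0, 0, 70, 0, 0, 0, 0, 70, 0, 0, 0, 0]
}}

```text
time: 39.53
eef_pos: [0.3935, 0.3002, 0.0261]
tcp_rot: [0.294, 0.956, 0.005, 0.004]
contact_force: [6.3, 8.1, 4.0]
opening: 0.699
finger_force: 0.0
```

Emit:
{"method": "arm_command", "body": {
  "steps": [70, 0, 0, -0.3, 0, 70, 0, 0, -0.6, 0, 70, 0, 0, -0.8, 0, 70, 0, 0, -0.9, 0, 70, 0, 0, -0.9, 0, 70, 0, 0, -0.9, 0, 70, 0, 0, -0.6, 0, 70, 0, 0, -0.2, 0]
}}

```text
time: 40.2
eef_pos: [0.3901, 0.2976, 0.1561]
tcp_rot: [0.293, 0.956, 0.002, 0.002]
contact_force: [0.2, 0.5, -0.6]
opening: 0.704
finger_force: 0.0
```

Emit:
{"method": "arm_command", "body": {
  "steps": [75, 0, 0, 0, 1, 75, 0, 0, 0, 1, 75, 0, 0, 0, 1, 75, 0, 0, 0, 1, 75, 0, 0, 0, 1, 75, 0, 0, 0, 1, 75, 0, 0, 0, 1, 75, 0, 0, 0, 1]
}}

```text
time: 40.87
eef_pos: [0.388, 0.2965, 0.1518]
tcp_rot: [0.644, 0.765, -0.001, -0.0]
contact_force: [-0.9, 0.1, 0.6]
opening: 0.75
finger_force: 0.0
```

Emit:
{"method": "arm_command", "body": {
  "steps": [75, 0, 0, 0, 1, 75, 0, 0, 0, 1, 75, 0, 0, 0, 1, 75, 0, 0, 0, 1, 75, 0, 0, 0, 1, 75, 0, 0, 0, 0.85, 75, -0.4, 0.5, 0, 0, 75, -0.7, 0.8, 0, 0]
}}

```text
time: 41.53
eef_pos: [0.4064, 0.2592, 0.1519]
tcp_rot: [0.835, 0.55, -0.001, -0.0]
contact_force: [0.2, 0.4, -0.0]
opening: 0.752
finger_force: 0.0
```

Emit:
{"method": "arm_command", "body": {
  "steps": [75, -0.8, 0.95, 0, 0, 75, -0.8, 0.95, 0, 0, 75, -0.8, 0.95, 0, 0, 75, -0.8, 0.95, 0, 0, 75, -0.8, 0.95, 0, 0, 75, -0.8, 0.95, 0, 0, 75, -0.8, 0.95, 0, 0, 75, -0.7, 0.9, 0, 0]
}}

```text
time: 42.2
eef_pos: [0.5176, 0.0374, 0.1519]
tcp_rot: [0.836, 0.548, -0.001, -0.001]
contact_force: [0.7, 0.3, -0.1]
opening: 0.752
finger_force: 0.0
```

```bash
python3 - <<'E'
from h import *
to(.523,.031,.0165,-.41)
E
```

```text
to (0.523, 0.031, 0.0165, -0.41) spin -0.01  then tx -0.15 ty 0.30 tz 5.42
```

Emit:
{"method": "arm_command", "body": {
  "steps": [75, -0.15, 0.3, 0.4, 0, 75, 0, 0, 0.8, 0, 75, 0, 0, 0.8, 0, 75, 0, 0, 0.8, 0, 75, 0, 0, 0.8, 0, 75, 0, 0, 0.8, 0, 75, 0, 0, 0.6, 0, 75, 0, 0, 0.4, 0]
}}

```text
time: 42.87
eef_pos: [0.5206, 0.0335, 0.0147]
tcp_rot: [0.836, 0.548, -0.002, -0.002]
contact_force: [0.1, -0.2, -0.7]
opening: 0.751
finger_force: 0.0
```

Emit:
{"method": "arm_command", "body": {
  "steps": [75, 0, 0, 0, 0, 65, 0, 0, 0, 0, 58, 0, 0, 0, 0, 52, 0, 0, 0, 0, 45, 0, 0, 0, 0, 40, 0, 0, 0, 0, 40, 0, 0, 0, 0, 40, 0, 0, 0, 0]
}}

```text
time: 43.53
eef_pos: [0.5242, 0.0326, 0.0192]
tcp_rot: [0.836, 0.548, 0.001, 0.001]
contact_force: [-0.2, 0.6, 5.4]
opening: 0.53
finger_force: 36.6
```

Emit:
{"method": "arm_command", "body": {
  "steps": [40, 0, 0, -0.3, 0, 40, 0, 0, -0.7, 0, 40, 0, 0, -0.9, 0, 40, 0, 0, -0.9, 0, 40, 0, 0, -0.9, 0, 40, 0, 0, -0.9, 0, 40, 0, 0, -0.7, 0, 40, 0, 0, -0.3, 0]
}}

```text
time: 44.2
eef_pos: [0.5243, 0.0325, 0.1609]
tcp_rot: [0.836, 0.548, 0.001, 0.001]
contact_force: [0.9, -0.1, -1.7]
opening: 0.526
finger_force: 36.1
```

Emit:
{"method": "arm_command", "body": {
  "steps": [40, 0, 0, 0, -0.95, 40, 0, 0, 0, -1, 40, 0, 0, 0, -1, 40, 0, 0, 0, -1, 40, 0, 0, 0, -1, 40, 0, 0, 0, -1, 40, 0, 0, 0, -1, 40, 0, 0, 0, -1]
}}

```text
time: 44.87
eef_pos: [0.5222, 0.0327, 0.1567]
tcp_rot: [0.557, 0.831, -0.001, -0.001]
contact_force: [0.0, -0.4, -2.1]
opening: 0.527
finger_force: 36.1
```

Emit:
{"method": "arm_command", "body": {
  "steps": [40, 0, 0, 0, -1, 40, 0, 0, 0, -1, 40, 0, 0, 0, -1, 40, 0, 0, 0, -1, 40, 0, 0, 0, -1, 40, 0, 0, 0, -0.9, 40, 0, 0, 0, 0, 40, 0, 0, 0, 0]
}}

```text
time: 45.53
eef_pos: [0.5225, 0.0327, 0.157]
tcp_rot: [0.295, 0.956, -0.0, -0.001]
contact_force: [-0.1, 0.3, -1.5]
opening: 0.529
finger_force: 36.1
```

```bash
python3 - <<'E'
from h import *
to(.456,.264,.155,.975)
E
```

```text
to (0.456, 0.264, 0.155, 0.975) spin -0.02  then tx 7.39 ty 6.17 tz 0.08
```

Emit:
{"method": "arm_command", "body": {
  "steps": [40, 0.4, 0.3, 0, 0, 40, 0.8, 0.65, 0, 0, 40, 0.9, 0.75, 0, 0, 40, 0.9, 0.75, 0, 0, 40, 0.9, 0.75, 0, 0, 40, 0.9, 0.75, 0, 0, 40, 0.9, 0.75, 0, 0, 40, 0.9, 0.75, 0, 0]
}}

```text
time: 46.2
eef_pos: [0.4618, 0.2399, 0.1579]
tcp_rot: [0.294, 0.956, -0.0, -0.0]
contact_force: [0.4, 0.6, -1.8]
opening: 0.528
finger_force: 36.1
```

Emit:
{"method": "arm_command", "body": {
  "steps": [40, 0.5, 0.45, 0, 0, 40, 0.29, 0.27, 0, 0, 40, 0, 0, 0, 0, 40, 0, 0, 0.5, 0, 40, 0, 0, 0.8, 0, 40, 0, 0, 0.8, 0, 40, 0, 0, 0.8, 0, 40, 0, 0, 0.8, 0]
}}

```text
time: 46.87
eef_pos: [0.4569, 0.2625, 0.0637]
tcp_rot: [0.295, 0.956, -0.0, -0.0]
contact_force: [0.3, -1.0, -0.8]
opening: 0.525
finger_force: 36.1
```

Emit:
{"method": "arm_command", "body": {
  "steps": [40, 0, 0, 0.6, 0, 40, 0, 0, 0.4, 0, 40, 0, 0, 0.25, 0, 40, 0, 0, 0.08, 0, 40, 0, 0, 0.08, 0, 40, 0, 0, 0.05, 0, 40, 0, 0, 0, 0, 40, 0, 0, 0, 0]
}}

```text
time: 47.53
eef_pos: [0.4575, 0.2642, 0.0299]
tcp_rot: [0.293, 0.956, 0.0, 0.001]
contact_force: [-0.2, 0.1, -1.0]
opening: 0.525
finger_force: 36.1
```

Emit:
{"method": "arm_command", "body": {
  "steps": [40, 0, 0, 0.06, 0, 40, 0, 0, 0.06, 0, 40, 0, 0, 0.04, 0, 40, 0, 0, 0.04, 0, 40, 0, 0, 0, 0, 40, 0, 0, 0, 0]
}}

```text
time: 48.03
eef_pos: [0.4571, 0.2641, 0.0253]
tcp_rot: [0.293, 0.956, -0.0, -0.0]
contact_force: [-3.0, -1.6, 6.7]
opening: 0.523
finger_force: 36.9
```

Emit:
{"method": "arm_command", "body": {
  "steps": [50, 0, 0, 0, 0, 53, 0, 0, 0, 0, 55, 0, 0, 0, 0, 57, 0, 0, 0, 0, 60, 0, 0, 0, 0, 63, 0, 0, 0, 0, 64, 0, 0, 0, 0, 64, 0, 0, 0, 0]
}}

```text
time: 48.7
eef_pos: [0.4569, 0.264, 0.0239]
tcp_rot: [0.294, 0.956, -0.0, -0.0]
contact_force: [-0.6, -0.1, 0.0]
opening: 0.638
finger_force: 0.0
```

Emit:
{"method": "arm_command", "body": {
  "steps": [64, 0, 0, -0.3, 0, 64, 0, 0, -0.6, 0, 64, 0, 0, -0.8, 0, 64, 0, 0, -0.9, 0, 64, 0, 0, -0.9, 0, 64, 0, 0, -0.9, 0, 64, 0, 0, -0.6, 0, 64, 0, 0, -0.2, 0]
}}

```text
time: 49.37
eef_pos: [0.4587, 0.2647, 0.158]
tcp_rot: [0.293, 0.956, 0.002, 0.003]
contact_force: [-0.2, -0.0, 1.0]
opening: 0.64
finger_force: 0.0
```

Emit:
{"method": "arm_command", "body": {
  "steps": [75, -0.5, -0.2, 0, 0, 75, -0.9, -0.34, 0, 0, 75, -0.9, -0.34, 0, 0, 75, -0.9, -0.34, 0, 0, 75, -0.9, -0.34, 0, 0, 75, -0.9, -0.34, 0, 0, 75, -0.9, -0.34, 0, 0, 75, -0.9, -0.34, 0, 0]
}}

```text
time: 50.03
eef_pos: [0.5612, 0.1131, 0.1521]
tcp_rot: [0.294, 0.956, -0.001, -0.001]
contact_force: [-0.2, 0.7, -0.3]
opening: 0.751
finger_force: 0.0
```

Emit:
{"method": "arm_command", "body": {
  "steps": [75, -0.9, -0.34, 0, 0, 75, -0.9, -0.34, 0, 0, 75, -0.9, -0.34, 0, 0, 75, -0.9, -0.34, 0, 0, 75, -0.9, -0.34, 0, 0, 75, -0.9, -0.34, 0, 0, 75, 0, 0, 0, 0, 75, 0, 0, 0, 0]
}}

```text
time: 50.7
eef_pos: [0.6441, -0.0046, 0.152]
tcp_rot: [0.295, 0.956, -0.0, -0.002]
contact_force: [-0.3, 0.5, -0.8]
opening: 0.749
finger_force: 0.0
```

```bash
python3 - <<'E'
from h import *
to(.649,-.009,.0165,.975)
E
```

```text
to (0.649, -0.009, 0.0165, 0.975) spin -0.02  then tx -0.26 ty -0.04 tz 5.42
```

Emit:
{"method": "arm_command", "body": {
  "steps": [75, -0.26, 0, 0.4, 0, 75, 0, 0, 0.8, 0, 75, 0, 0, 0.8, 0, 75, 0, 0, 0.8, 0, 75, 0, 0, 0.8, 0, 75, 0, 0, 0.8, 0, 75, 0, 0, 0.6, 0, 75, 0, 0, 0.4, 0]
}}

```text
time: 51.37
eef_pos: [0.6479, -0.0055, 0.0158]
tcp_rot: [0.293, 0.956, -0.0, -0.002]
contact_force: [-0.4, -0.7, -1.1]
opening: 0.748
finger_force: 0.0
```

Emit:
{"method": "arm_command", "body": {
  "steps": [75, 0, 0, 0, 0, 65, 0, 0, 0, 0, 58, 0, 0, 0, 0, 52, 0, 0, 0, 0, 45, 0, 0, 0, 0, 40, 0, 0, 0, 0, 40, 0, 0, 0, 0, 40, 0, 0, 0, 0]
}}

```text
time: 52.03
eef_pos: [0.6512, -0.0066, 0.0208]
tcp_rot: [0.294, 0.956, 0.0, 0.002]
contact_force: [-0.3, 0.1, 6.3]
opening: 0.529
finger_force: 36.7
```

Emit:
{"method": "arm_command", "body": {
  "steps": [40, 0, 0, -0.3, 0, 40, 0, 0, -0.7, 0, 40, 0, 0, -0.9, 0, 40, 0, 0, -0.9, 0, 40, 0, 0, -0.9, 0, 40, 0, 0, -0.9, 0, 40, 0, 0, -0.7, 0, 40, 0, 0, -0.3, 0]
}}

```text
time: 52.7
eef_pos: [0.6509, -0.0066, 0.1621]
tcp_rot: [0.294, 0.956, 0.0, 0.002]
contact_force: [0.1, 0.0, -0.8]
opening: 0.529
finger_force: 36.3
```

Emit:
{"method": "arm_command", "body": {
  "steps": [40, 0.5, 0.25, 0, 0, 40, 0.9, 0.44, 0, 0, 40, 0.9, 0.44, 0, 0, 40, 0.9, 0.44, 0, 0, 40, 0.9, 0.44, 0, 0, 40, 0.9, 0.44, 0, 0, 40, 0.9, 0.44, 0, 0, 40, 0.9, 0.44, 0, 0]
}}

```text
time: 53.37
eef_pos: [0.553, 0.1594, 0.1565]
tcp_rot: [0.293, 0.956, -0.001, -0.002]
contact_force: [-0.0, -0.2, -0.7]
opening: 0.528
finger_force: 36.3
```

Emit:
{"method": "arm_command", "body": {
  "steps": [40, 0.9, 0.44, 0, 0, 40, 0.9, 0.44, 0, 0, 40, 0.6, 0.3, 0, 0, 40, 0.2, 0.1, 0, 0, 40, 0, 0, 0, 0, 40, 0, 0, 0, 0]
}}

```text
time: 53.87
eef_pos: [0.5194, 0.2207, 0.1579]
tcp_rot: [0.293, 0.956, -0.001, -0.001]
contact_force: [-0.0, -0.1, -1.0]
opening: 0.529
finger_force: 36.3
```

```bash
python3 - <<'E'
from h import *
to(.518,.2214,.0265,.975)
E
```

```text
to (0.518, 0.2214, 0.0265, 0.975) spin 0.01  then tx 0.06 ty -0.01 tz 5.26
```

Emit:
{"method": "arm_command", "body": {
  "steps": [40, 0.06, 0, 0.5, 0, 40, 0, 0, 0.8, 0, 40, 0, 0, 0.8, 0, 40, 0, 0, 0.8, 0, 40, 0, 0, 0.8, 0, 40, 0, 0, 0.6, 0, 40, 0, 0, 0.4, 0, 40, 0, 0, 0.25, 0]
}}

```text
time: 54.53
eef_pos: [0.518, 0.2206, 0.0329]
tcp_rot: [0.294, 0.956, -0.001, -0.001]
contact_force: [-0.4, -0.3, -1.4]
opening: 0.529
finger_force: 36.3
```

Emit:
{"method": "arm_command", "body": {
  "steps": [40, 0, 0, 0.08, 0, 40, 0, 0, 0.08, 0, 40, 0, 0, 0.05, 0, 40, 0, 0, 0, 0, 40, 0, 0, 0, 0]
}}

```text
time: 54.95
eef_pos: [0.5195, 0.2219, 0.0309]
tcp_rot: [0.293, 0.956, 0.0, 0.001]
contact_force: [-0.5, 0.1, -1.1]
opening: 0.52
finger_force: 36.3
```

Emit:
{"method": "arm_command", "body": {
  "steps": [40, 0, 0, 0.06, 0, 40, 0, 0, 0.06, 0, 40, 0, 0, 0.05, 0, 40, 0, 0, 0.03, 0, 40, 0, 0, 0, 0, 40, 0, 0, 0, 0]
}}

```text
time: 55.45
eef_pos: [0.5191, 0.2219, 0.0268]
tcp_rot: [0.293, 0.956, -0.0, -0.0]
contact_force: [-3.6, -1.3, 8.6]
opening: 0.525
finger_force: 37.2
```

Emit:
{"method": "arm_command", "body": {
  "steps": [50, 0, 0, 0, 0, 53, 0, 0, 0, 0, 55, 0, 0, 0, 0, 57, 0, 0, 0, 0, 60, 0, 0, 0, 0, 63, 0, 0, 0, 0, 64, 0, 0, 0, 0, 64, 0, 0, 0, 0]
}}

```text
time: 56.12
eef_pos: [0.5188, 0.2217, 0.0249]
tcp_rot: [0.294, 0.956, -0.0, -0.0]
contact_force: [0.2, 0.4, 0.1]
opening: 0.641
finger_force: 0.0
```

Emit:
{"method": "arm_command", "body": {
  "steps": [64, 0, 0, -0.3, 0, 64, 0, 0, -0.6, 0, 64, 0, 0, -0.8, 0, 64, 0, 0, -0.9, 0, 64, 0, 0, -0.9, 0, 64, 0, 0, -0.9, 0, 64, 0, 0, -0.9, 0, 50, 0, 0, -0.9, 0]
}}

```text
time: 56.78
eef_pos: [0.5187, 0.2217, 0.1818]
tcp_rot: [0.293, 0.956, 0.0, 0.0]
contact_force: [-0.7, -0.3, -0.4]
opening: 0.515
finger_force: 0.0
```

Emit:
{"method": "arm_command", "body": {
  "steps": [40, 0, -0.8, -1, 0, 20, 0, -0.8, -1, 0, 0, 0, -0.8, -1, 0, 0, 0, -0.8, -1, 0, 0, 0, 0, -1, 0, 0, 0, 0, 0, 0, 0, 0, 0, 0, 0]
}}

```text
time: 57.37
eef_pos: [0.4747, 0.1554, 0.3076]
tcp_rot: [0.294, 0.956, 0.001, 0.002]
contact_force: [-0.5, 0.1, -0.7]
opening: -0.002
finger_force: 0.0
```

```bash
python3 - <<'E'
from h import *
s=snap('side','s9.png');t=snap('top','t9.png')
cv2.imwrite('pics/s9c.png',np.hstack([cv2.resize(s[90:240,150:250,::-1],(333,500),interpolation=2),cv2.resize(t[180:340,10:150,::-1],(437,500),interpolation=2)]))
print(ctrl.get_state()['eef_pos'],yaw())
C=np.array([.456,.264]);X=np.array([np.cos(.975),np.sin(.975)])
p=C+.155*X; to(*p,.31,.975)
sx=.12; prev=None
for a in np.arange(1.7,-.01,-.1):
    x=.075-sx*np.cos(a)+.01*np.sin(a)+.015; z=.08+sx*np.sin(a)+.01*np.cos(a)
    if prev: print('a %.1f x_c %.4f z %.4f  ty %.2f tz %.2f'%(a,x,z,(x-prev[0])/.025,(prev[1]-z)/.025))
    else: print('start',x,z)
    prev=(x,z)
E
```

```text
[0.47351173 0.15557116 0.30423616] 0.9751297429301342
to (np.float64(0.5429810483001479), np.float64(0.39229379266592496), 0.31, 0.975) spin 0.00  then tx 3.01 ty 9.40 tz -0.23
start 0.11537798741998763 0.197711332311341
a 1.6 x_c 0.1035 z 0.1997  ty -0.48 tz -0.08
a 1.5 x_c 0.0915 z 0.2004  ty -0.48 tz -0.03
a 1.4 x_c 0.0795 z 0.2000  ty -0.48 tz 0.02
a 1.3 x_c 0.0675 z 0.1983  ty -0.48 tz 0.07
a 1.2 x_c 0.0558 z 0.1955  ty -0.47 tz 0.11
a 1.1 x_c 0.0445 z 0.1915  ty -0.45 tz 0.16
a 1.0 x_c 0.0336 z 0.1864  ty -0.44 tz 0.20
a 0.9 x_c 0.0232 z 0.1802  ty -0.41 tz 0.25
a 0.8 x_c 0.0136 z 0.1730  ty -0.39 tz 0.29
a 0.7 x_c 0.0047 z 0.1650  ty -0.36 tz 0.32
a 0.6 x_c -0.0034 z 0.1560  ty -0.32 tz 0.36
a 0.5 x_c -0.0105 z 0.1463  ty -0.28 tz 0.39
a 0.4 x_c -0.0166 z 0.1359  ty -0.24 tz 0.41
a 0.3 x_c -0.0217 z 0.1250  ty -0.20 tz 0.44
a 0.2 x_c -0.0256 z 0.1136  ty -0.16 tz 0.45
a 0.1 x_c -0.0284 z 0.1019  ty -0.11 tz 0.47
a -0.0 x_c -0.0300 z 0.0900  ty -0.06 tz 0.48
```

View pics/s9c.png

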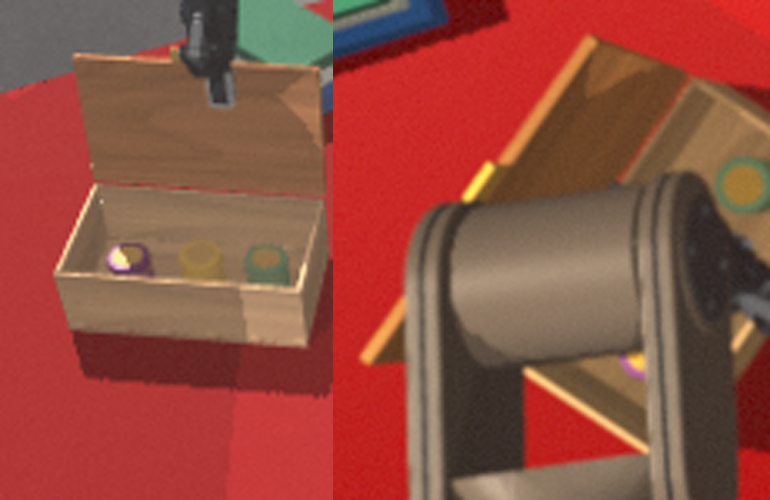

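All three tins stand upright in the chest. Going over the lid and behind it, fingers shut.

Emit:
{"method": "arm_command", "body": {
  "steps": [0, 0, 0, -0.7, 0, 0, 0.2, 0.5, 0, 0, 0, 0.3, 0.94, 0, 0, 0, 0.3, 0.94, 0, 0, 0, 0.3, 0.94, 0, 0, 0, 0.3, 0.94, 0, 0, 0, 0.3, 0.94, 0, 0, 0, 0.3, 0.94, 0, 0]
}}

```text
time: 58.13
eef_pos: [0.5182, 0.312, 0.3198]
tcp_rot: [0.293, 0.956, -0.001, -0.002]
contact_force: [0.1, 0.2, 0.4]
opening: -0.0
finger_force: 0.0
```

Emit:
{"method": "arm_command", "body": {
  "steps": [0, 0.3, 0.94, 0, 0, 0, 0.3, 0.94, 0, 0, 0, 0.3, 0.94, 0, 0, 0, 0.1, 0.4, 0, 0, 0, 0, 0, 0, 0, 0, 0, 0, 0, 0]
}}

```text
time: 58.63
eef_pos: [0.5427, 0.3911, 0.3206]
tcp_rot: [0.293, 0.956, -0.001, -0.001]
contact_force: [0.8, -0.5, 0.8]
opening: 0.003
finger_force: 0.0
```

```bash
python3 - <<'E'
from h import *
C=np.array([.456,.264]);X=np.array([np.cos(.975),np.sin(.975)])
s=ctrl.get_state(); print(s['eef_pos'],(s['eef_pos'][:2]-C)@X, s['qpos'])
to(*(C+.155*X),.198,.975)
E
```

```text
[0.5427068  0.39106087 0.32062192] 0.15382561076492124 [ 4.73207278e-01  2.24248586e-01  1.49009613e+00 -5.97200059e-04
  1.43079167e+00 -5.02595171e-01]
to (np.float64(0.5429810483001479), np.float64(0.39229379266592496), 0.198, 0.975) spin 0.01  then tx 0.02 ty 0.05 tz 4.90
```

Emit:
{"method": "arm_command", "body": {
  "steps": [0, 0, 0, 0.5, 0, 0, 0, 0, 0.7, 0, 0, 0, 0, 0.7, 0, 0, 0, 0, 0.7, 0, 0, 0, 0, 0.7, 0, 0, 0, 0, 0.7, 0, 0, 0, 0, 0.6, 0, 0, 0, 0, 0.3, 0]
}}

```text
time: 59.3
eef_pos: [0.5417, 0.3892, 0.1966]
tcp_rot: [0.294, 0.956, -0.002, -0.002]
contact_force: [0.0, 0.4, -0.8]
opening: 0.003
finger_force: 0.0
```

Emit:
{"method": "arm_command", "body": {
  "steps": [0, 0, -0.3, 0, 0, 0, 0, -0.4, 0, 0, 0, 0, -0.4, 0, 0, 0, 0, -0.4, 0, 0, 0, 0, -0.4, 0, 0, 0, 0, -0.4, 0, 0, 0, 0, -0.4, 0, 0, 0, 0, -0.4, 0, 0]
}}

```text
time: 59.97
eef_pos: [0.5, 0.3269, 0.2025]
tcp_rot: [0.294, 0.956, 0.002, 0.002]
contact_force: [0.7, 1.7, 2.8]
opening: -0.001
finger_force: 0.8
```

```bash
cat > xc.py <<'E'
from h import *
C=np.array([.456,.264]);X=np.array([np.cos(.975),np.sin(.975)])
s=ctrl.get_state(); print('x_c',(s['eef_pos'][:2]-C)@X,'z',s['eef_pos'][2],'F',s['contact_force'],'Fx',s['contact_force'][:2]@X)
E
python3 xc.py
```

```text
x_c 0.07676216314374203 z 0.20253948983356437 F [0.65488347 1.66349741 2.80402053] Fx 1.744379631048673
```

Emit:
{"method": "arm_command", "body": {
  "steps": [0, 0, -0.4, 0.1, 0, 0, 0, -0.46, 0.12, 0, 0, 0, -0.45, 0.16, 0, 0, 0, -0.44, 0.2, 0, 0, 0, -0.41, 0.25, 0, 0, 0, -0.39, 0.29, 0, 0, 0, -0.2, 0.2, 0, 0, 0, 0, 0, 0]
}}

```text
time: 60.63
eef_pos: [0.4593, 0.2687, 0.1652]
tcp_rot: [0.294, 0.956, -0.001, -0.001]
contact_force: [-0.5, 0.4, 0.5]
opening: -0.003
finger_force: 0.0
```

```bash
python3 xc.py
```

```text
x_c 0.005763948509979292 z 0.16518917887416015 F [-0.54776385  0.42848007  0.51161398] Fx 0.04726619077852308
```

Emit:
{"method": "arm_command", "body": {
  "steps": [0, 0, -0.16, 0.18, 0, 0, 0, -0.16, 0.18, 0, 0, 0, -0.14, 0.2, 0, 0, 0, -0.14, 0.2, 0, 0, 0, -0.12, 0.2, 0, 0, 0, -0.12, 0.2, 0, 0, 0, -0.1, 0.22, 0, 0, 0, -0.1, 0.22, 0]
}}

```text
time: 61.3
eef_pos: [0.4463, 0.2484, 0.1264]
tcp_rot: [0.294, 0.956, -0.0, -0.0]
contact_force: [0.2, -0.1, 0.6]
opening: -0.001
finger_force: 0.4
```

```bash
python3 xc.py
```

```text
x_c -0.01835349196237896 z 0.12641139311695698 F [ 0.23020159 -0.13827261  0.55501014] Fx 0.014733280229655456
```

Emit:
{"method": "arm_command", "body": {
  "steps": [0, 0, -0.08, 0.2, 0, 0, 0, -0.06, 0.2, 0, 0, 0, -0.05, 0.2, 0, 0, 0, -0.05, 0.2, 0, 0, 0, -0.04, 0.18, 0, 0, 0, -0.02, 0.15, 0, 0, 0, 0, 0.1, 0, 0, 0, 0, 0, 0]
}}

```text
time: 61.97
eef_pos: [0.442, 0.2424, 0.0956]
tcp_rot: [0.294, 0.956, -0.0, -0.0]
contact_force: [0.0, -1.0, -0.0]
opening: 0.001
finger_force: 0.0
```

```bash
python3 xc.py
```

```text
x_c -0.02572239482961485 z 0.09559954533358425 F [ 0.0199822  -0.95405194 -0.01186026] Fx -0.7784572227247007
```

Emit:
{"method": "arm_command", "body": {
  "steps": [0, 0, 0, 0.08, 0, 0, 0, 0, 0.06, 0, 0, 0, 0, 0.05, 0, 0, 0, 0, 0.04, 0, 0, 0, 0, 0.04, 0, 0, 0, 0, 0, 0]
}}

```text
time: 62.47
eef_pos: [0.4425, 0.2425, 0.0905]
tcp_rot: [0.293, 0.956, -0.0, -0.0]
contact_force: [-1.9, -1.2, 5.8]
opening: 0.0
finger_force: 2.8
```

Emit:
{"method": "arm_command", "body": {
  "steps": [0, 0, 0, 0.05, 0, 0, 0, 0, 0.05, 0, 0, 0, 0, 0, 0]
}}

```text
time: 62.72
eef_pos: [0.4426, 0.2426, 0.0903]
tcp_rot: [0.293, 0.956, -0.001, -0.001]
contact_force: [-8.5, -3.3, 19.4]
opening: -0.0
finger_force: 9.1
```

Emit:
{"method": "arm_command", "body": {
  "steps": [0, 0, 0, -0.1, 0, 0, 0, 0, -0.3, 0, 0, 0, 0, -0.8, 0, 0, 0, 0, -0.8, 0, 0, 0, 0, -1, 0, 0, 0, 0, -1, 0, 0, 0, 0, -1, 0, 0, 0, 0, -1, 0]
}}

```text
time: 63.38
eef_pos: [0.4421, 0.2425, 0.2383]
tcp_rot: [0.294, 0.956, 0.0, -0.0]
contact_force: [0.2, -0.7, -0.1]
opening: -0.001
finger_force: 0.0
```

Emit:
{"method": "arm_command", "body": {
  "steps": [0, 0.8, 0, -0.6, 0, 0, 0.8, 0, -0.6, 0, 0, 0.8, 0, 0, 0, 0, 0.8, 0, 0, 0, 0, 0.8, 0, 0, 0, 0, 0.8, 0, 0, 0, 0, 0.6, 0, 0, 0, 0, 0.2, 0, 0, 0]
}}

```text
time: 64.05
eef_pos: [0.3249, 0.3219, 0.2671]
tcp_rot: [0.293, 0.956, 0.0, -0.0]
contact_force: [0.4, 0.0, -0.5]
opening: -0.001
finger_force: 0.0
```

```bash
python3 - <<'E'
from h import *
s=snap('side','s10.png');t=snap('top','t10.png')
cv2.imwrite('pics/s10c.png',np.hstack([cv2.resize(s[90:320,150:360,::-1],(420,460),interpolation=2),cv2.resize(t[130:340,10:400,::-1],(380,205),interpolation=2).copy() if 0 else cv2.copyMakeBorder(cv2.resize(t[130:340,20:400,::-1],(380,210)),0,250,0,0,cv2.BORDER_CONSTANT)]))
E
```

```text
(no output)
```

View pics/s10c.png

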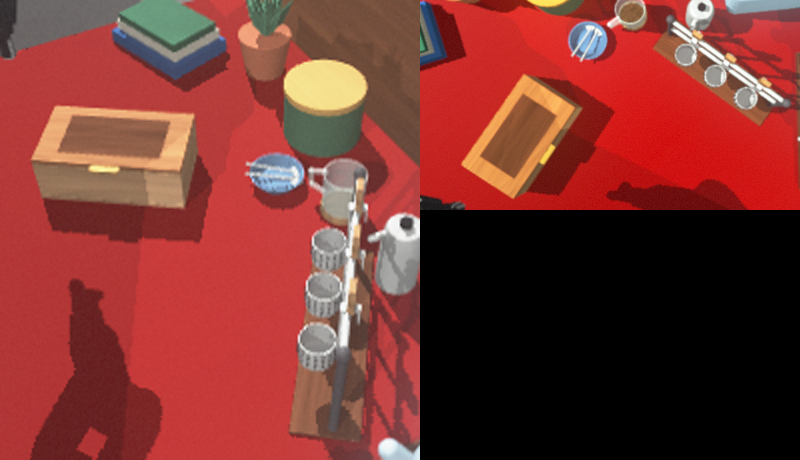

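The lid is closed flat (brass lip at (105,169)) and the three infusers hang on the rail at (328,248), (322,294) and (317,346). Nothing else has moved, so I'm handing the job in.

```bash
python3 -c "
from plant import ctrl
print(ctrl.sign_off())"
```

```text
the job is handed in; nothing more can be done
None
```

The job is handed in: the last pictures show all three infusers hanging on the rail and the lid fully closed, with the three tins seen standing upright in the chest just before it was shut, but no verdict came back.

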